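# Load the tape reel on its stand and thread the spindle

### The job

Lift the green tape reel out of its grey cradle and set it upright on the pads between the two blue ears of the stand. Then take the spindle by its orange grip and thread it through the near ear, the reel and the far ear until its steel collar is flush against the near ear, and let go. Where exactly the ears' holes sit is not known: feel for them gently, never force the spindle against the stand or the reel, and leave the two white shells and the jar where they are.

Things in the scene. Friction and masses are not known exactly. Their poses are not given: they have to be found in the camera images.
- stand: Fixed stand. Grey base 120 x 78 x 8 mm; origin on the table under its middle; y along the holes from near to far ear (the way in). Two blue ears, together clamped on slots: up to 12 mm off the middle along +x or -x, not measured. Ears: 56 mm wide, outer faces at y -30 and +30, 10 mm thick, tops 76 mm up, holes 11.2 mm, 64 mm up. Two black pads seat the reel centre at x 0, y 0, 60.5 mm up.
- reel: Green tape reel on a white hub, standing upright: 96 mm in diameter, 30 mm wide, bore 40 mm, 0.15 to 0.31 kg. Origin at its centre (in the bore, halfway across the width); y along its axis, z up as it starts. It can be pinched across its width from above at the top of the rim.
- reel_rest: Fixed grey cradle in which the reel stands at first, base 110 x 50 x 6 mm with two 45-degree pads (along y 36 mm); reel centre 62 mm above the table. Origin on the table under the middle; y along the reel's axis.
- axle_grip (a point): Centre of the spindle's orange square grip, 20 x 20 mm in section, 56 mm long. The steel rod is 10 mm in diameter and 90 mm long, its last 3 mm tapering to 8 mm at the blunt tip; a round collar 28 mm in diameter, 4 mm thick, sits between grip and rod; 0.10 to 0.16 kg in all. y points along the spindle from grip to tip, z up.
- axle_shoulder (a point): Centre of the face of the collar that looks towards the tip, on the spindle's axis, 32 mm from axle_grip along y; this face comes to rest against the near ear. Axes as axle_grip.
- axle_tip (a point): Point of the spindle, on its axis, 122 mm from axle_grip along y. Axes as axle_grip.
- axle_rest: Fixed grey rest with two V posts that hold the spindle level by its rod, 48 mm above the table, grip overhanging towards -y. Base 60 x 85 x 6 mm. Origin on the table below the collar (within 3 mm); y as the spindle.
- shell_a: Loose empty white enclosure half, 64 x 30 x 16 mm; origin under its middle. To be left alone.
- shell_b: Loose white enclosure half holding a blue circuit board, 64 x 30 x 16 mm; origin under its middle. To be left alone.
- screw_jar: Loose small jar with a blue cap, 40 mm in diameter, 50 mm high; origin under its middle. To be left alone.
There are look-alikes about, which are no part of the job. Of the things shaped like the reel, the green one is meant.

How it is judged:
On the way, in this order (a step that is already met when the one before it is completed fails the run):
1. the reel stands between the ears on the pads, let go, with the spindle not yet in the near ear (x of reel in the frame of stand between -0.005 and 0.005 m and y of reel in the frame of stand between -0.008 and 0.008 m and z of reel in the frame of stand between 0.055 and 0.066 m and contact force between the fingers and reel below 0.05 N and not (y of axle_tip in the frame of stand above -0.03 m and x of axle_tip in the frame of stand between -0.0145 and 0.0145 m and z of axle_tip in the frame of stand between 0.06 and 0.068 m)), for 0.2 s.
2. the spindle's tip is through the near ear (y of axle_tip in the frame of stand above -0.018 m and x of axle_tip in the frame of stand between -0.0145 and 0.0145 m and z of axle_tip in the frame of stand between 0.06 and 0.068 m), for 0.05 s.
3. the spindle's tip is through the reel and beyond the far ear (y of axle_tip in the frame of stand above 0.034 m and x of axle_tip in the frame of stand between -0.0145 and 0.0145 m and z of axle_tip in the frame of stand between 0.06 and 0.068 m and x of reel in the frame of stand between -0.005 and 0.005 m and y of reel in the frame of stand between -0.008 and 0.008 m and z of reel in the frame of stand between 0.055 and 0.066 m), for 0.05 s.
At the end, for the whole second after the job is handed in: The reel is on its pads between the ears (centre within 5 mm in x, 8 mm in y); the spindle passes through both ears and the bore, its collar within 2.5 mm of the near ear's face, level with the holes within 2.5 mm and in line within 0.06 rad; reel at rest, spindle let go (x of reel in the frame of stand between -0.005 and 0.005 m and y of reel in the frame of stand between -0.008 and 0.008 m and z of reel in the frame of stand between 0.055 and 0.066 m and y of axle_tip in the frame of stand above 0.055 m and x of axle_tip in the frame of stand between -0.0145 and 0.0145 m and z of axle_tip in the frame of stand between 0.06 and 0.068 m and x of axle_shoulder in the frame of stand between -0.0145 and 0.0145 m and z of axle_shoulder in the frame of stand between 0.0615 and 0.0665 m and y of axle_shoulder in the frame of stand between -0.0325 and -0.0275 m and angle between the y axis of axle_tip and the y axis of stand, either way round below 0.06 rad and linear speed of reel below 0.02 m/s); the robot touches nothing.
It fails at once if the spindle pressed on the stand with more than 30 N (contact force between axle and stand above 30 N).
It fails at once if the spindle pressed on the reel with more than 30 N (contact force between axle and reel above 30 N).
It fails at once if the gripper pressed on the stand with more than 30 N (contact force between the fingers and stand above 30 N).
It fails at once if a shell or the jar pushed more than 15 mm (distance of any of shell_a, shell_b, screw_jar from where it was at the start of the episode above 0.015 m).
It also fails if it takes over 72 s, if anything falls off the work surface, if the arm or the gripper's body presses on something with over 40 N, if the wrist force passes 120 N, or if a joint passes its speed limit or range.

### The arm

A 6-joint arm with a two-finger parallel gripper is mounted at the origin on the work surface. World frame = base frame: x ahead of the robot, y to its left, z up, the work surface at z = 0. Lengths are in m, angles in rad, forces in N, time in s.
With the tool pointing down it reaches from about 0.4 to 0.825 m from the base axis. Payload 7 kg.
Tool frame: the origin (TCP) lies at the very end of the fingers, on their centre line; the grasp point (between the pads) lies 19 mm behind it; x points along the fingers, y is the direction in which the jaws open and shut, and the axes are right-handed (so a half turn about x gives the same grasp; the last joint's range is limited). The gripper opens to 88 mm and grips with 3 to 60 N. Pads are 19 mm wide; open, the fingers measure 130 mm over their backs; the gripper's body (78 mm by 193 mm) begins 47 mm behind the grasp point.
Start: joints at [1.397, 0.359, 0.012, 0, -1.224, -0.288], TCP at [0.301, 0.604, 0.199] pointing down, gripper open.
Joint ranges: [-3.07, 3.07], [-1.43, 2.12], [-1.02, 1.25], [-3.03, 1.67], [-3.05, -0], [-3.03, 3.03]. Speed limits (rad/s): [2.39, 2.39, 3.01, 3.14, 3.14, 3.14].

### API

Orientations are given as [roll, pitch, yaw] about the fixed x, y, z axes, in that order (R = Rz(yaw) Ry(pitch) Rx(roll)).
In Python, from station import arm, cams gives the robot as it stands. The module is installed in compiled form; this text tells all that it offers.
- The arm moves only by the tool carry_out, never from a script. Its argument "deltas" is a list of rows, each a list of 6 numbers: the shift along the tool's x, y, z in units of 0.04 m (1.0 is 0.04 m), then the turn, a rotation vector about the tool's x, y, z in units of 4 degrees (1.0 is 4 degrees). In form: [[tx, ty, tz, ax, ay, az], ...]. A call has 1 to 5 rows; each row shifts and turns the pose as measured when the row begins, along the tool's axes as they then stand; what a row does not reach is not made up. A row lasts 1/10 s, in which the tool goes at most 50 mm and 8.59 degrees, less where a joint would pass 70% of its speed; a pose out of reach is approached as far as the arm can. A call with a number of a shift or a turn outside -1 to 1 is refused whole. A call with a gripper value outside its range is refused whole. "hand" is the closure, from 0 (fully open) to 1 (shut), set as the call begins (left out, the last holds). The fingers move at their own pace and stop on an object; "newtons" is the grip in N (left out, the last holds). Time passes only in rows, so rows that do not move let the fingers close. It gives the time, the measured TCP pose, the force and the opening at its end, in the units of the state.
- arm.get_state(): the state, without advancing time (a new reading comes with each control period).
- cams.grab_frame(name): name is "scene" or "top" or "wrist"; returns a dict with "pixels" (384x512x3 uint8, red, green, blue), "fx", "fy", "cx", "cy" (pixels), "T" (4x4, takes a point from camera to world coordinates); the wrist camera has in their place "hand_eye" (4x4, takes a point from camera to tool coordinates, whose origin is the TCP and whose axes are the tool frame's). Camera axes: x right, y up, looking along -z (the intrinsics and any distortion apply to the point x, -y, -z); pixel columns grow to the right and rows downward; lengths in m; the calibration is good to about 2 mm. A picture is of the moment at which its call begins: read the wrist's pose just before it. There is no depth.
- arm.job_done(): hands the job in, once; it reports no verdict.
The state is a dict: "t": time; "q": joint angles; "qd": joint speeds; "joint_efforts": joint torques, N m; "eef_pos": TCP position; "ee_rot": TCP orientation; "force": force on the tool from outside, world axes, zero at the start; "moment": the same for the moment, N m; "width": finger opening in m.
Only numpy, scipy, OpenCV 4.12 (cv2) and the standard library are available. Lean on these libraries where they do the work, as an engineer would, in place of code of your own. Each camera call takes 0.05 s, during which the arm holds its last target.

## Working session

There is one attempt and no reset: what is moved stays moved. The work goes in short steps, Python scripts to look and compute and a tool call to move; the robot and the scene stay as the last step left them, time stands still between calls to the robot, and variables do not carry over. Pictures are saved under pics/ and viewed, and the job is handed in when it is done.

Besides the shell and the picture viewer there is one more tool, called after ">>>" as name(argument=value, ...), one argument or row to a line, values as JSON. carry_out: Moves the arm, as the interface text tells. Shifts and turns lie within -1 to 1; 1 stands for 0.04 m of shift or 4 degrees of turn. Its arguments: {"type":"object","properties":{"deltas":{"type":"array","items":{"type":"array","items":{"type":"number","minimum":-1,"maximum":1}}},"hand":{"type":"number"},"newtons":{"type":"number"}},"required":["deltas"]}

```bash
mkdir -p pics; ls; python3 - <<'E'
from station import arm,cams
import cv2,numpy as np
np.set_printoptions(precision=4,suppress=True)
print(arm.get_state())
for n in ["scene","top","wrist"]:
    f=cams.grab_frame(n)
    cv2.imwrite(f"pics/{n}0.png",f["pixels"][:,:,::-1])
    np.savez(f"pics/{n}0.npz",**f)
    print(n,{k:v for k,v in f.items() if k!="pixels"})
E
```

```text
pics
{'t': 0.0, 'q': array([ 1.3971,  0.3594,  0.011 , -0.0004, -1.2241, -0.2881]), 'qd': array([ 0.0007,  0.0005,  0.0006,  0.0016,  0.0012, -0.0008]), 'joint_efforts': array([  0.0004, -58.2716,  29.305 ,   6.997 ,   0.0069,  -0.0002]), 'eef_pos': array([0.3005, 0.6038, 0.1982]), 'ee_rot': array([ 1.6563,  1.5691, -1.9472]), 'force': array([-0.5642,  0.382 ,  0.4352]), 'moment': array([ 0.0586, -0.044 , -0.0244]), 'width': 0.08755354313307176}
scene {'fx': 354.838320144873, 'fy': 354.838320144873, 'cx': 254.06003705584968, 'cy': 191.4574186882634, 'T': array([[ 0.6679, -0.4924,  0.5581,  1.1007],
       [ 0.744 ,  0.4216, -0.5185, -0.3679],
       [ 0.02  ,  0.7615,  0.6479,  0.666 ],
       [ 0.    ,  0.    ,  0.    ,  1.    ]])}
top {'fx': 363.38677051072347, 'fy': 363.38677051072347, 'cx': 255.87083261842412, 'cy': 189.58737641337507, 'T': array([[ 0.0121,  0.9967, -0.0799,  0.4939],
       [-0.9999,  0.012 , -0.0022,  0.1066],
       [-0.0012,  0.0799,  0.9968,  1.0561],
       [ 0.    ,  0.    ,  0.    ,  1.    ]])}
wrist {'fx': 271.34375774142035, 'fy': 271.34375774142035, 'cx': 255.81938036187034, 'cy': 187.88747988529363, 'hand_eye': array([[ 0.0002,  0.2921, -0.9564, -0.1851],
       [ 1.    ,  0.0012,  0.0006,  0.0004],
       [ 0.0014, -0.9564, -0.2921, -0.0788],
       [ 0.    ,  0.    ,  0.    ,  1.    ]])}
```

View pics/scene0.png

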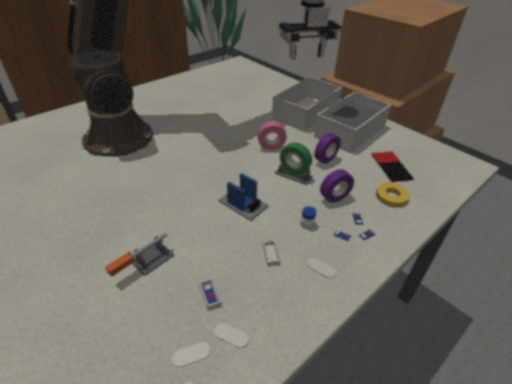

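View pics/top0.png

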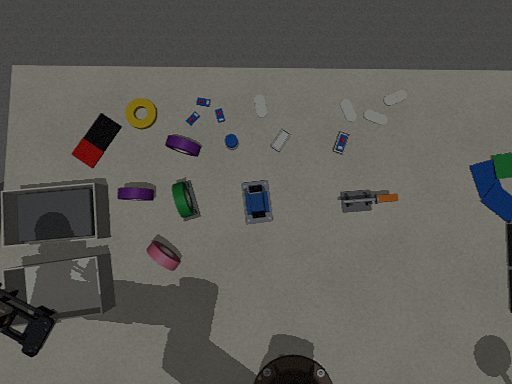

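View pics/wrist0.png

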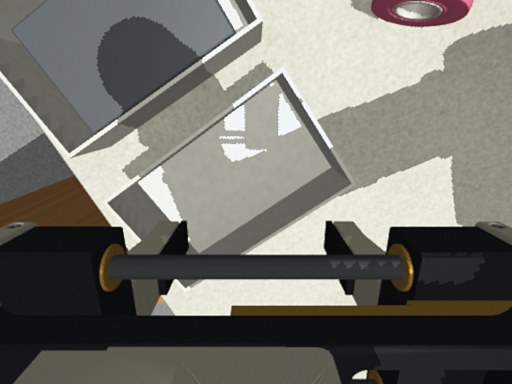

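The scene view shows the green reel at about (295,158), the stand at (244,197) and the spindle with its orange grip at (120,262). In the top view they are at (183,198), (257,202) and (370,198). I'll enlarge crops of these next.

```bash
cat > h.py <<'E'
import numpy as np,cv2
from scipy.spatial.transform import Rotation as R
np.set_printoptions(precision=4,suppress=True)
def ld(n): return dict(np.load(f"pics/{n}.npz"))
def toolT(s):
    T=np.eye(4);T[:3,:3]=R.from_euler('xyz',s['ee_rot']).as_matrix();T[:3,3]=s['eef_pos'];return T
def camT(f,s=None): return f['T'] if 'T' in f else toolT(s)@f['hand_eye']
def back(f,u,v,z,s=None):
    T=camT(f,s); d=np.array([(u-f['cx'])/f['fx'],-(v-f['cy'])/f['fy'],-1.]); d=T[:3,:3]@d; o=T[:3,3]
    return o+d*(z-o[2])/d[2]
def proj(f,P,s=None):
    P=np.atleast_2d(P);T=camT(f,s); p=(P-T[:3,3])@T[:3,:3]
    return np.c_[f['cx']+f['fx']*p[:,0]/-p[:,2], f['cy']+f['fy']*-p[:,1]/-p[:,2]]
def crop(f,u0,v0,u1,v1,k,out):
    c=f['pixels'][v0:v1,u0:u1,::-1]; cv2.imwrite(f"pics/{out}.png",cv2.resize(c,None,fx=k,fy=k,interpolation=cv2.INTER_CUBIC))
E
python3 - <<'E'
from h import *
t=ld('top0');s=ld('scene0')
a=cv2.resize(t['pixels'][165:235,150:290,::-1],None,fx=5,fy=5,interpolation=2)
cv2.imwrite('pics/c1.png',a)
b=cv2.resize(t['pixels'][175:225,325:415,::-1],None,fx=8,fy=8,interpolation=2)
cv2.imwrite('pics/c2.png',b)
c=cv2.resize(s['pixels'][130:230,200:330,::-1],None,fx=6,fy=6,interpolation=2)
cv2.imwrite('pics/c3.png',c)
E
```

```text
(no output)
```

View pics/c1.png

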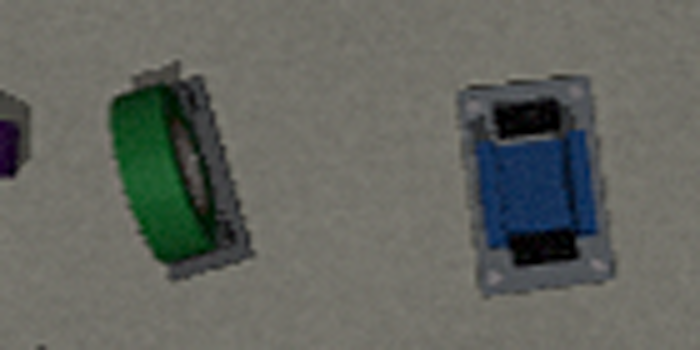

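View pics/c2.png

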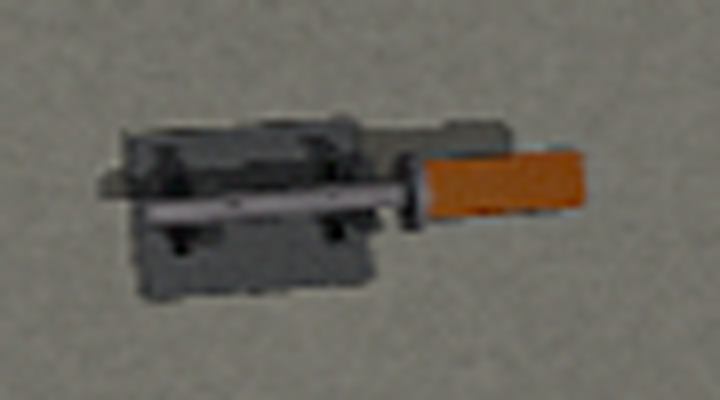

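View pics/c3.png

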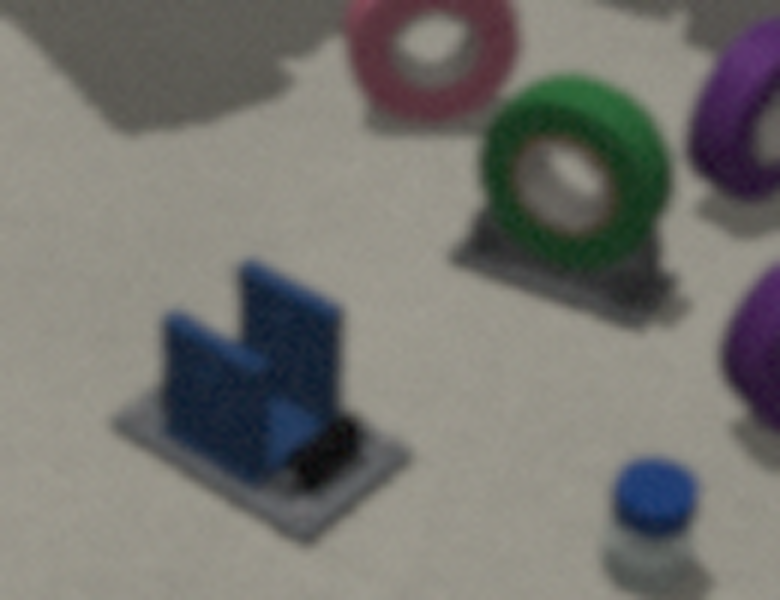

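```bash
python3 - <<'E'
from h import *
t=ld('top0');sc=ld('scene0')
st=[(460,92),(590,78),(612,272),(485,293)]
P=np.array([back(t,150+u/5,165+v/5,.008)[:2] for u,v in st]);print('stand base',P,P.mean(0))
e=P[0]-P[3]; e2=P[1]-P[2]; print('x dir deg',np.degrees(np.arctan2(e[1],e[0])),np.degrees(np.arctan2(e2[1],e2[0])),np.linalg.norm(e),np.linalg.norm(e2))
# scene base corners
st=[(112,425),(305,540),(412,458)]
P=np.array([back(sc,200+u/6,130+v/6,.008)[:2] for u,v in st]);print('scene stand (-x-y?),',P,(P[0]+P[2])/2)
# ear tops in scene z=.076
for n,u,v in [('nearL',165,315),('nearR',270,362),('farL',240,262),('farR',340,310)]: print(n,back(sc,200+u/6,130+v/6,.076))
# ears in top
for n,u,v in [('near-xm',597,233),('near-xp',582,130),('far xp',478,142),('far xm',490,247)]: print(n,back(t,150+u/5,165+v/5,.076))
# reel top line ends in top view: reel extents
for n,u,v in [('left xp',112,105),('right xp',163,85),('l xm',168,262),('rxm',215,252)]: print('reel',n,back(t,150+u/5,165+v/5,.062))
# spindle
for n,u,v in [('tip',148,213),('collar',408,190),('grip end',584,180),('gripstart',425,187)]: print(n,back(t,325+u/8,175+v/8,.048))
s=dict(eef_pos=np.array([0.3005,0.6038,0.1982]),ee_rot=np.array([1.6563,1.5691,-1.9472]));print(toolT(s))
E
```

```text
stand base [[0.5954 0.1493]
 [0.6044 0.0741]
 [0.4925 0.0604]
 [0.4796 0.1332]] [0.543  0.1043]
x dir deg 7.92611931005333 6.981312465476811 0.11691834044165235 0.11278989761280828
scene stand (-x-y?), [[0.5    0.0574]
 [0.6141 0.0753]
 [0.6065 0.147 ]] [0.5532 0.1022]
nearL [0.5197 0.0753 0.076 ]
nearR [0.574  0.0894 0.076 ]
farL [0.5119 0.125  0.076 ]
farR [0.5671 0.1362 0.076 ]
near-xm [0.5134 0.0716 0.076 ]
near-xp [0.5689 0.0803 0.076 ]
far xp [0.5618 0.1364 0.076 ]
far xm [0.5052 0.1292 0.076 ]
reel left xp [0.5807 0.3383 0.062 ]
reel right xp [0.5921 0.3105 0.062 ]
reel l xm [0.4951 0.3051 0.062 ]
reel rxm [0.5008 0.2796 0.062 ]
tip [ 0.5441 -0.1347  0.048 ]
collar [ 0.5532 -0.225   0.048 ]
grip end [ 0.5574 -0.2861  0.048 ]
gripstart [ 0.5543 -0.2309  0.048 ]
[[-0.0006 -0.4457 -0.8952  0.3005]
 [-0.0016 -0.8952  0.4457  0.6038]
 [-1.      0.0017 -0.0001  0.1982]
 [ 0.      0.      0.      1.    ]]
```

>>> carry_out(
  deltas=[
    [0, 0.39, -0.87, 0, 0, 0],
    [0, 0.39, -0.87, 0, 0, 0],
    [0, 0.39, -0.87, 0, 0, 0],
    [0, 0.39, -0.87, 0, 0, 0],
    [0, 0.39, -0.87, 0, 0, 0],
  ],
)

```text
t: 0.65
eef_pos: [0.4217, 0.4549, 0.1956]
ee_rot: [1.568, 1.566, -2.029]
force: [1.1, 0.8, -0.4]
width: 0.0876
```

>>> carry_out(
  deltas=[
    [0, 0.39, -0.87, 0, 0, 0],
    [0, 0.39, -0.87, 0, 0, 0],
    [0, 0.39, -0.87, 0, 0, 0],
    [0, 0.39, -0.87, 0, 0, 0],
    [0, 0.39, -0.87, 0, 0, 0],
  ],
)

```text
t: 1.15
eef_pos: [0.5471, 0.3013, 0.1952]
ee_rot: [1.451, 1.564, -2.144]
force: [0.6, 0.6, 0.6]
width: 0.0874
```

>>> carry_out(
  deltas=[
    [0, 0, 0, -1, 0, 0],
    [0, 0, 0, -1, 0, 0],
    [0, 0, 0, -1, 0, 0],
    [0, 0, 0, -1, 0, 0],
    [0, 0, 0, -1, 0, 0],
  ],
)

```text
t: 1.65
eef_pos: [0.5498, 0.2947, 0.1932]
ee_rot: [1.006, 1.56, -2.237]
force: [0.3, -0.6, -0.2]
width: 0.0876
```

>>> carry_out(
  deltas=[
    [0, 0, 0, -1, 0, 0],
    [0, 0, 0, -1, 0, 0],
    [0, 0, 0, -1, 0, 0],
    [0, 0, 0, -1, 0, 0],
    [0, 0, 0, -1, 0, 0],
  ],
)

```text
t: 2.15
eef_pos: [0.5489, 0.2939, 0.1915]
ee_rot: [0.564, 1.557, -2.315]
force: [-0.3, -0.2, 0.9]
width: 0.0878
```

```bash
cat >> h.py <<'E'
def shot(name,tag):
    from station import arm,cams
    s=arm.get_state(); f=cams.grab_frame(name); f=dict(f)
    cv2.imwrite(f"pics/{tag}.png",f["pixels"][:,:,::-1])
    np.savez(f"pics/{tag}.npz",**f,eef_pos=s['eef_pos'],ee_rot=s['ee_rot']); return s,f
E
python3 - <<'E'
from h import *
s,f=shot('wrist','w1'); print(toolT(s),s['q'])
E
```

```text
[[-0.0092  0.2592 -0.9658  0.5489]
 [-0.01   -0.9658 -0.2591  0.2939]
 [-0.9999  0.0073  0.0115  0.1915]
 [ 0.      0.      0.      1.    ]] [ 0.8049  0.2867 -0.1098  0.0003 -1.1879  1.0279]
```

View pics/w1.png

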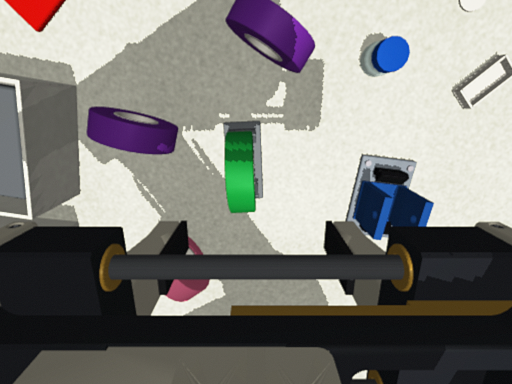

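The wrist view shows the green reel at about (240,170) with its rim top edges at u≈226 and 256. The stand is at (390,200), and there seems to be a dot (the hole) near (375,215).

```bash
python3 - <<'E'
from h import *
f=ld('w1')
crop(f,205,110,285,225,6,'c4'); crop(f,335,145,445,245,6,'c5')
T=toolT(f); 
for d in (0,.08,.15): print(d,proj(f,T[:3,3]+d*T[:3,0],f))
E
```

```text
0 [[256.0761 216.5922]]
0.08 [[256.0074 185.7261]]
0.15 [[255.9724 169.9983]]
```

View pics/c4.png

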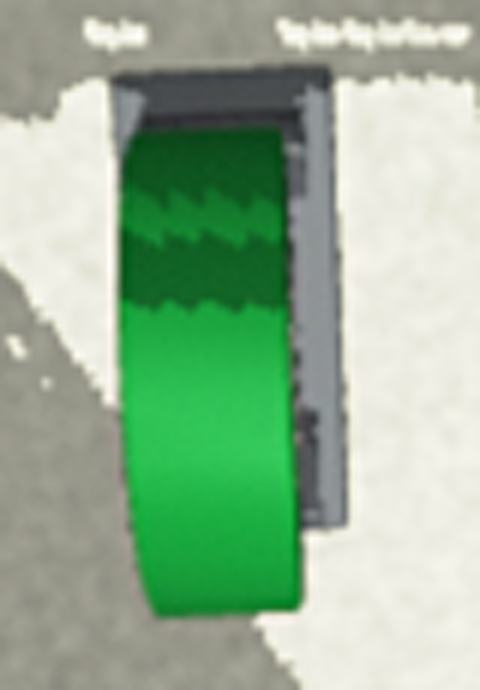

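View pics/c5.png

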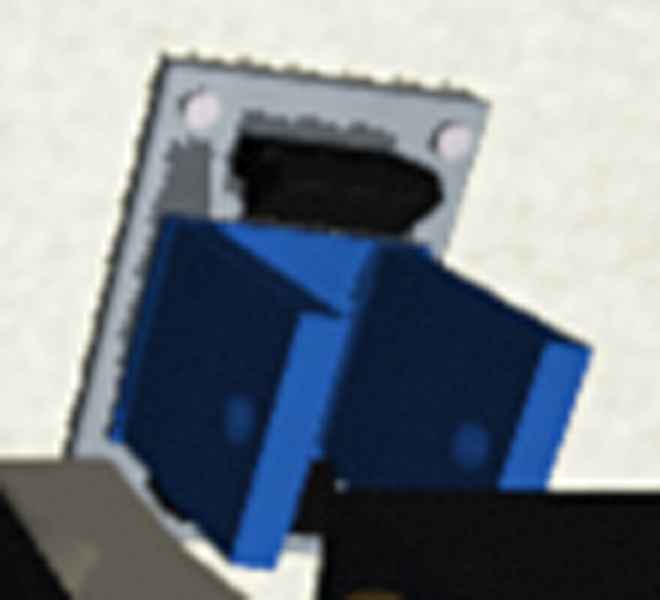

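The faint lighter dots in the crop are the ear holes. The far ear's outer face has one at about (374.7,214.7) and the near ear's inner face at about (413.7,219.2). Next I'll fit the reel pose by its silhouette and the stand by its keypoints.

```bash
cat >> h.py <<'E'
from scipy.optimize import minimize,least_squares
th=np.linspace(0,2*np.pi,90)
def reelhull(f,p):
    x,y,yaw=p[:3];z=p[3] if len(p)>3 else .062
    ax=np.array([np.cos(yaw),np.sin(yaw),0]);ux=np.array([np.sin(yaw),-np.cos(yaw),0])
    c=np.array([x,y,z]);P=[]
    for s in(-.015,.015): P.append(c+s*ax+.048*(np.cos(th)[:,None]*ux+np.sin(th)[:,None]*[0,0,1]))
    return cv2.convexHull(proj(f,np.vstack(P),f).astype(np.float32))
def greenmask(f):
    hsv=cv2.cvtColor(f['pixels'],cv2.COLOR_RGB2HSV)
    return cv2.inRange(hsv,(45,80,20),(85,255,255))
def iou(f,m,p,k=4,shiftmax=16):
    h=reelhull(f,p); im=np.zeros(m.shape,np.uint8)
    cv2.fillPoly(im,[np.round(h*16).astype(np.int32)],255,cv2.LINE_AA,shift=4)
    a=im/255.;b=m/255.
    return 1-np.minimum(a,b).sum()/np.maximum(a,b).sum()
def hullmask(f,box):
    m=greenmask(f);mm=np.zeros_like(m);u0,v0,u1,v1=box;mm[v0:v1,u0:u1]=m[v0:v1,u0:u1]
    n,l,st,_=cv2.connectedComponentsWithStats(mm);i=1+np.argmax(st[1:,4])
    c,_=cv2.findContours((l==i).astype(np.uint8),0,2);h=cv2.convexHull(np.vstack(c))
    out=np.zeros_like(m);cv2.fillPoly(out,[h],255);return out
def fitreel(fs,boxes,p0):
    ms=[hullmask(f,b) for f,b in zip(fs,boxes)]
    g=lambda p:sum(iou(f,m,p) for f,m in zip(fs,ms))
    r=minimize(g,p0,method='Nelder-Mead',options=dict(initial_simplex=np.array(p0)+np.vstack([np.zeros(3),np.diag([.01,.01,.1])]),xatol=1e-4,fatol=1e-5))
    return r.x,r.fun
E
python3 - <<'E'
from h import *
w=ld('w1');t=ld('top0');sc=ld('scene0')
p0=[.542,.308,np.radians(110)]
bw=(205,110,285,225);bt=(165,165,210,230);bs=(270,130,320,185)
for n,a in (('w',([w],[bw])),('t',([t],[bt])),('s',([sc],[bs])),('all',([w,t,sc],[bw,bt,bs]))):
    x,f=fitreel(*a,p0);print(n,x[:2],np.degrees(x[2]),f)
E
```

```text
w [0.5457 0.3102] 105.42765048430357 0.067901797793817
t [0.5444 0.3089] 109.42462719956607 0.11313414750805129
s [0.5469 0.3094] 84.32804235603744 0.10774657543962518
all [0.5456 0.3094] 106.43132670077138 0.37030689769539726
```

```bash
python3 - <<'E'
from h import *
w=ld('w1');t=ld('top0')
c=lambda u,v,z:back(w,205+u/6,110+v/6,z,w)
a,b,d=c(330,68,.006),c(348,525,.006),c(112,80,.006);print(a,b,d,np.degrees(np.arctan2(*(a-b)[1::-1])),np.linalg.norm(a-b),np.degrees(np.arctan2(*(d-a)[1::-1])),np.linalg.norm(a-d))
# reel top edges line at z=.11 region
for v in (300,400): 
  pass
# stand fit: keypoints in wrist
k=lambda u,v:(335+u/6,145+v/6)
kp=[((60,39,.008),k(165,57)),((60,-39,.008),k(490,103)),   # far-xp corner, near-xp corner base
]
# unknown: cx,cy,yaw,off
obs=[('b',60,39,.008,k(165,57)),('b',60,-39,.008,k(490,103)),
('e',28,30,.076,k(335,314)),('e',-28,30,.076,k(232,567)),('e',-28,20,.076,k(275,567)),
('e',28,-30,.076,k(592,348)),('e',28,-20,.076,k(545,343)),
('e',0,30,.064,k(238,418)),('e',0,-20,.064,k(472,445))]
def res(p,full=False):
    x,y,yaw,off=p;r=[]
    for ty,a,b,z,uv in obs:
        X=a/1000+(off if ty=='e' else 0);Y=b/1000
        P=np.array([x+X*np.cos(yaw)-Y*np.sin(yaw),y+X*np.sin(yaw)+Y*np.cos(yaw),z])
        r.append(proj(w,P,w)[0]-uv)
    return np.ravel(r)
r=least_squares(res,[.548,.1035,.13,-.005],loss='soft_l1');print(r.x,np.degrees(r.x[2]));print(res(r.x).reshape(-1,2))
E
```

```text
[0.6046 0.3018 0.006 ] [0.5022 0.2695 0.006 ] [0.5897 0.3478 0.006 ] 17.530247534544337 0.10733351307813754 107.98541549095931 0.04831123256624461
[ 0.5434  0.1067  0.1374 -0.004 ] 7.874473166974978
[[ 0.3543  0.64  ]
 [ 1.0555 -0.247 ]
 [-5.7531 -0.2986]
 [-0.6195 -0.1177]
 [ 0.0676  0.7438]
 [ 0.5735 -0.2134]
 [ 0.2698 -0.3321]
 [ 0.0192  0.1318]
 [-0.2759  0.0376]]
```

```bash
cat >> h.py <<'E'
def plan(pos,jaw_deg):
    """deltas (units) from present pose to tool-down pose with tool y at jaw_deg (mod 180)"""
    from station import arm
    s=arm.get_state();T=toolT(s);Rm=T[:3,:3]
    cur=np.degrees(np.arctan2(Rm[1,1],Rm[0,1]))
    d=(jaw_deg-cur+90)%180-90; a=np.radians(cur+d)
    x=np.array([0,0,-1.]);y=np.array([np.cos(a),np.sin(a),0]);G=np.c_[x,y,np.cross(x,y)]
    rv=R.from_matrix(Rm.T@G).as_rotvec()
    print('t',round(s['t'],2),'pos',s['eef_pos'],'jaw',round(cur,2),'width',round(s['width'],4),'F',s['force'])
    print('err world mm',(np.array(pos)-s['eef_pos'])*1000,'deg',np.degrees(rv))
    print('total units',Rm.T@(np.array(pos)-s['eef_pos'])/.04,rv/np.radians(4))
E
python3 - <<'E'
from h import *
plan([.5455,.3097,.085],107.7)
E
```

```text
t 2.2 pos [0.5488 0.2939 0.1914] jaw -74.73 width 0.0878 F [-0.7387 -0.2716  0.8962]
err world mm [  -3.3288   15.8454 -106.4072] deg [-2.4309  0.6756 -0.4026]
total units [ 2.6567 -0.4234 -0.055 ] [-0.6077  0.1689 -0.1007]
```

>>> carry_out(
  deltas=[
    [0.3, -0.42, -0.05, -0.6, 0.17, -0.1],
    [0.6, 0, 0, 0, 0, 0],
    [0.6, 0, 0, 0, 0, 0],
    [0, 0, 0, 0, 0, 0],
  ],
)

```text
t: 2.6
eef_pos: [0.5463, 0.3111, 0.1299]
ee_rot: [-2.573, 1.569, 0.873]
force: [-0.2, -0.3, 0.9]
width: 0.0875
```

```bash
python3 - <<'E'
from h import *
plan([.5455,.3097,.085],107.7)
s,w=shot('wrist','w2');f=ld('w2')
x,e=fitreel([f],[(150,90,350,330)],[.5455,.3097,np.radians(107.7)]);print(x[:2],np.degrees(x[2]),e)
E
```

```text
t 2.6 pos [0.5463 0.3111 0.1299] jaw -72.54 width 0.0875 F [-0.2377 -0.272   0.9209]
err world mm [ -0.7654  -1.4378 -44.914 ] deg [-0.2436 -0.0817  0.052 ]
total units [1.1228 0.0296 0.0306] [-0.0609 -0.0204  0.013 ]
[0.5455 0.31  ] 107.1250413940112 0.06400910188674525
```

View pics/w2.png

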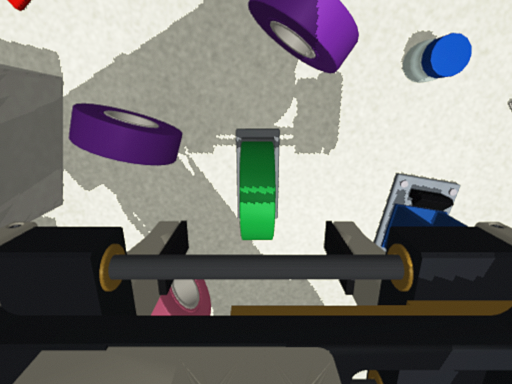

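The wrist view shows the reel centred between the fingers, with edges at u≈240 and 276. I'll descend and grip.

>>> carry_out(
  deltas=[
    [0.6, 0.03, 0.03, 0, 0, 0],
    [0.52, 0, 0, 0, 0, 0],
    [0, 0, 0, 0, 0, 0],
  ],
)

```text
t: 2.95
eef_pos: [0.5493, 0.3118, 0.0909]
ee_rot: [-2.856, 1.561, 0.589]
force: [-0.7, 1.4, 0.4]
width: 0.0876
```

>>> carry_out(
  deltas=[
    [0, 0, 0, 0, 0, 0],
    [0, 0, 0, 0, 0, 0],
    [0, 0, 0, 0, 0, 0],
    [0, 0, 0, 0, 0, 0],
    [0, 0, 0, 0, 0, 0],
  ],
  hand=1,
  newtons=25,
)

```text
t: 3.45
eef_pos: [0.5521, 0.3139, 0.0975]
ee_rot: [-2.831, 1.553, 0.614]
force: [0.0, -0.4, -0.1]
width: 0.0533
```

```bash
python3 - <<'E'
from h import *
plan([.5455,.3097,.085],107.7)
E
```

```text
t 3.45 pos [0.5521 0.3139 0.0975] jaw -72.62 width 0.0533 F [ 0.0267 -0.3609 -0.0868]
err world mm [ -6.6271  -4.2049 -12.5341] deg [-0.3179 -0.9805  0.3121]
total units [0.3098 0.0525 0.1948] [-0.0795 -0.2451  0.078 ]
```

>>> carry_out(
  deltas=[
    [0.32, 0.04, 0.19, -0.08, -0.25, 0.08],
  ],
)

```text
t: 3.55
eef_pos: [0.5467, 0.3111, 0.0864]
ee_rot: [-2.771, 1.567, 0.68]
force: [-0.4, -0.4, 0.2]
width: 0.0453
```

>>> carry_out(
  deltas=[
    [0, 0, 0, 0, 0, 0],
  ],
)

```text
t: 3.65
eef_pos: [0.545, 0.31, 0.0842]
ee_rot: [0.021, 1.57, -2.811]
force: [-1.2, 0.2, 0.8]
width: 0.0372
```

>>> carry_out(
  deltas=[
    [0, 0, 0, 0, 0, 0],
  ],
)

```text
t: 3.75
eef_pos: [0.5449, 0.3099, 0.0838]
ee_rot: [0.242, 1.569, -2.59]
force: [0.4, 0.1, 0.5]
width: 0.0289
```

```bash
python3 - <<'E'
from h import *
plan([.5455,.3097,.085],107.7)
E
```

```text
t 3.75 pos [0.5449 0.3099 0.0838] jaw -72.27 width 0.0289 F [0.3612 0.0641 0.5108]
err world mm [ 0.585  -0.2201  1.1744] deg [ 0.0311  0.0912 -0.0226]
total units [-0.0294  0.0097 -0.0122] [ 0.0078  0.0228 -0.0056]
```

>>> carry_out(
  deltas=[
    [0, 0, 0, 0, 0, 0],
    [0, 0, 0, 0, 0, 0],
  ],
)

```text
t: 3.95
eef_pos: [0.5447, 0.3097, 0.0833]
ee_rot: [0.369, 1.568, -2.464]
force: [0.9, 0.2, 0.3]
width: 0.0129
```

>>> carry_out(
  deltas=[
    [-0.25, 0, 0, 0, 0, 0],
    [-0.5, 0, 0, 0, 0, 0],
    [-0.5, 0, 0, 0, 0, 0],
  ],
)

```text
t: 4.25
eef_pos: [0.5435, 0.3085, 0.1329]
ee_rot: [0.429, 1.562, -2.403]
force: [0.9, 0.3, 0.5]
width: 0.0005
```

```bash
python3 - <<'E'
from h import *
plan([.5434,.1067,.14],97.9)
s,w=shot('wrist','w3');shot('scene','s3')
E
```

```text
t 4.25 pos [0.5435 0.3085 0.1329] jaw -72.28 width 0.0005 F [0.8592 0.2677 0.5394]
err world mm [  -0.0759 -201.7917    7.0993] deg [ 9.8153  0.4231 -0.2392]
total units [-0.1487  4.8056  1.5381] [ 2.4538  0.1058 -0.0598]
```

View pics/w3.png

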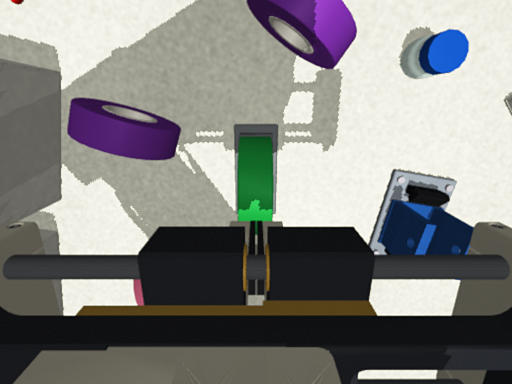

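View pics/s3.png

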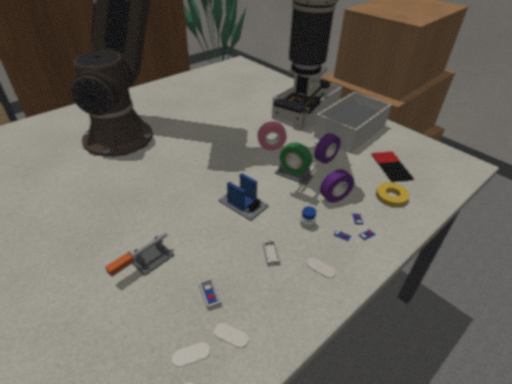

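The grip missed: the width is 0.0005, the reel is still in its cradle at (296,158), and the gripper shows at about (308,100) in the scene. I'll check the kinematics against the cameras.

```bash
python3 - <<'E'
from h import *
f=ld('s3');w=ld('w3');T=toolT(f)
print(proj(f,T[:3,3]),proj(f,T[:3,3]-.066*T[:3,0]),proj(w,T[:3,3],w),proj(w,[.5455,.31,.11],w),proj(f,[.5455,.31,.11]))
crop(f,230,60,350,190,5,'c6');crop(w,200,100,320,320,3,'c7')
s,t=shot('top','t3');crop(t,130,130,290,260,5,'c8');print(proj(t,T[:3,3]))
E
```

```text
[[297.3783 136.2018]] [[299.8667 115.1868]] [[255.3353 216.2443]] [[254.971  202.6487]] [[296.5836 144.2936]]
[[176.4321 197.3948]]
```

View pics/c6.png

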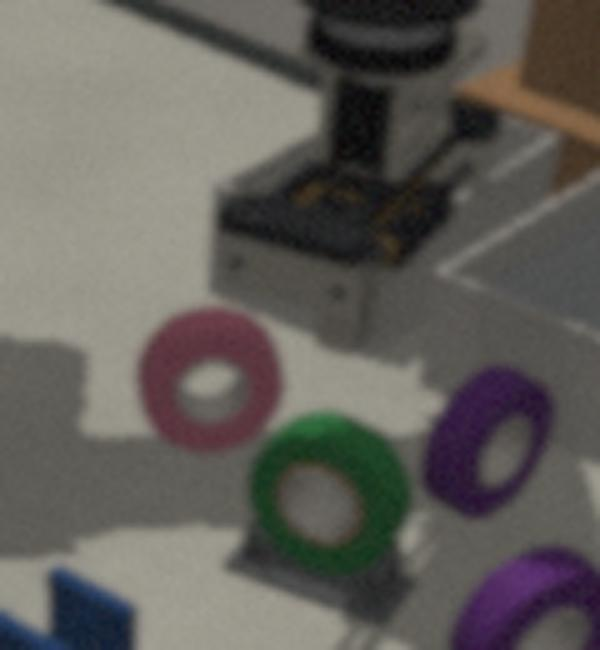

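View pics/c8.png

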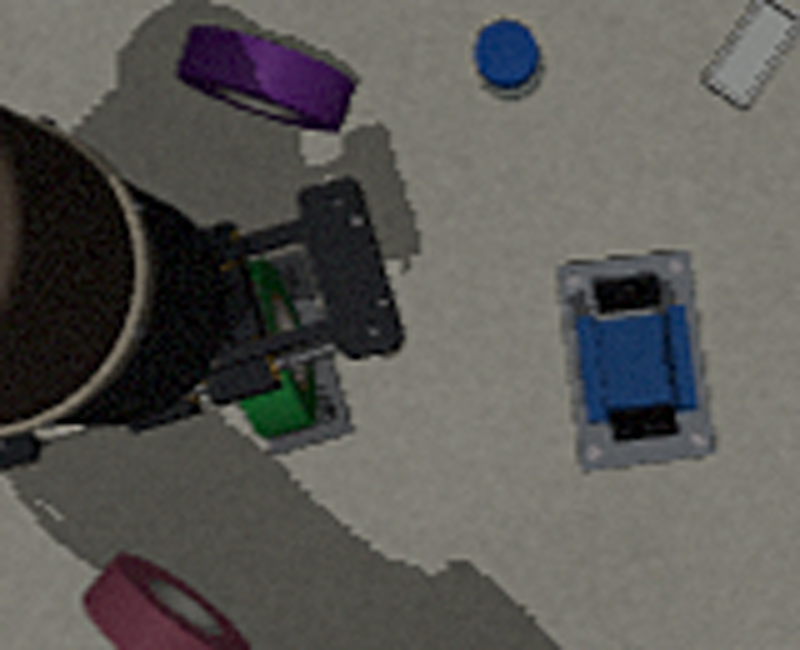

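View pics/c7.png

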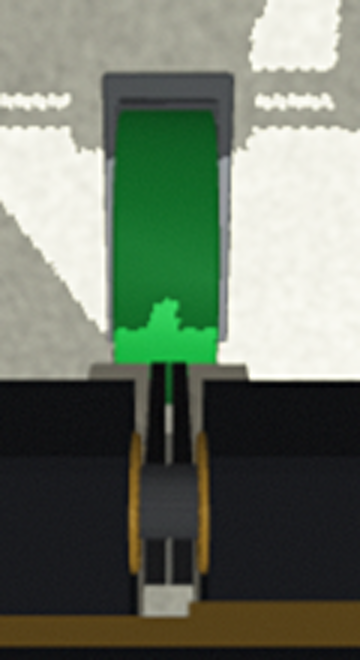

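```bash
python3 - <<'E'
from h import *
w=ld('w2');crop(w,100,190,420,320,2,'c9')
E
```

```text
(no output)
```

View pics/c9.png

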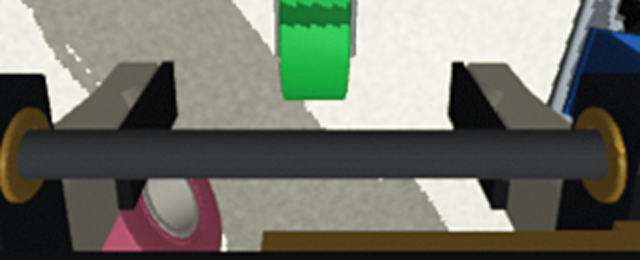

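```bash
python3 - <<'E'
from h import *
f=ld('s3');T=toolT(f)
for d in (.039,.05,.066,.08):
  for z in (.039,-.039):
    p=proj(f,T[:3,3]-d*T[:3,0]+.0965*T[:3,1]+z*T[:3,2])[0]; print(d,z,p,(p-[230,60])*5)
w=ld('w2')
m=hullmask(w,(150,90,350,330))
g=lambda p:iou(w,m,p)
r=minimize(g,[.5455,.31,1.88,.062],method='Nelder-Mead',options=dict(initial_simplex=np.array([.5455,.31,1.88,.062])+np.vstack([np.zeros(4),np.diag([.01,.01,.1,.03])])));print(r.x,r.fun)
E
```

```text
0.039 0.039 [269.7579 135.5768] [198.7893 377.8841]
0.039 -0.039 [296.8001 144.2992] [334.0003 421.4961]
0.05 0.039 [269.9769 131.9201] [199.8846 359.6003]
0.05 -0.039 [297.2419 140.5933] [336.2096 402.9663]
0.066 0.039 [270.3017 126.4991] [201.5084 332.4956]
0.066 -0.039 [297.8974 135.096 ] [339.4869 375.48  ]
0.08 0.039 [270.5919 121.6537] [202.9597 308.2686]
0.08 -0.039 [298.4837 130.1789] [342.4183 350.8947]
[0.5427 0.3094 1.8683 0.0525] 0.02938726138560166
```

```bash
python3 - <<'E'
from h import *
from station import arm,cams
print(ld('s3')['eef_pos'],ld('t3')['eef_pos'])
for i in range(3):
  s,f=shot('wrist','w4');print(s['eef_pos'],s['qd'])
s,f=shot('scene','s4');print(s['eef_pos'],s['qd'],s['q'])
crop(f,230,60,350,190,5,'c6')
f=ld('s4');T=toolT(f)
for d in (0,.066,.08):
  for z in (.039,-.039):
    p=proj(f,T[:3,3]-d*T[:3,0]+.0965*T[:3,1]+z*T[:3,2])[0]; print(d,z,p,(p-[230,60])*5)
E
```

```text
[0.5453 0.3097 0.137 ] [0.5453 0.3099 0.1359]
[0.5445 0.3095 0.1342] [ 0.0002  0.0226 -0.0369 -0.0119  0.0166 -0.0007]
[0.5438 0.309  0.1329] [-0.0005  0.0174 -0.0237 -0.0042  0.0078 -0.0007]
[0.5434 0.3086 0.1321] [ 0.0005  0.0154 -0.0128 -0.0003  0.004  -0.0021]
[0.5432 0.3084 0.1316] [-0.0001  0.0097 -0.0049  0.0014  0.     -0.001 ] [ 0.8277  0.3316 -0.1885 -0.0014 -1.0591  1.0527]
0 0.039 [268.0216 149.5175] [190.1078 447.5874]
0 -0.039 [294.133 158.548] [320.6648 492.74  ]
0.066 0.039 [269.4009 128.0993] [197.0046 340.4964]
0.066 -0.039 [296.818  136.8708] [334.0901 384.3542]
0.08 0.039 [269.7103 123.2959] [198.5514 316.4794]
0.08 -0.039 [297.4213 132.0007] [337.1064 360.0036]
```

View pics/c6.png

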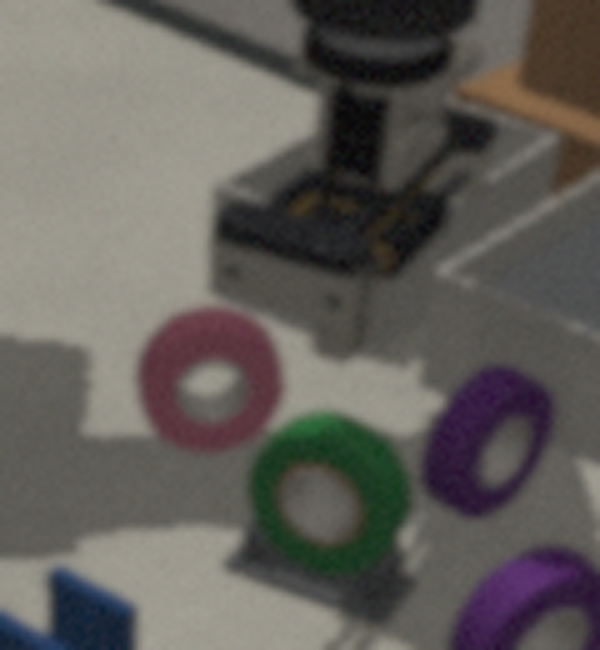

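View pics/w4.png

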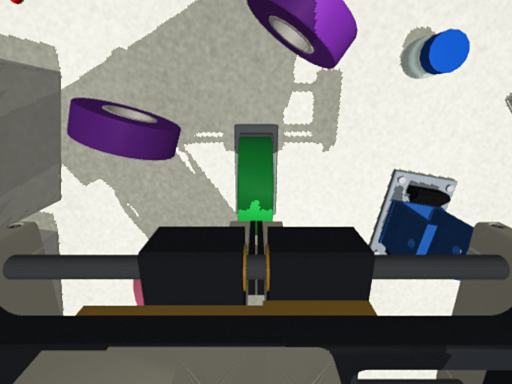

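```bash
python3 - <<'E'
from h import *
w=ld('w4');w1=ld('w1')
crop(w,360,160,490,270,6,'c10');crop(w,200,110,300,230,6,'c11')
crop(w1,50,0,400,80,2,'c12')
E
```

View pics/c10.png

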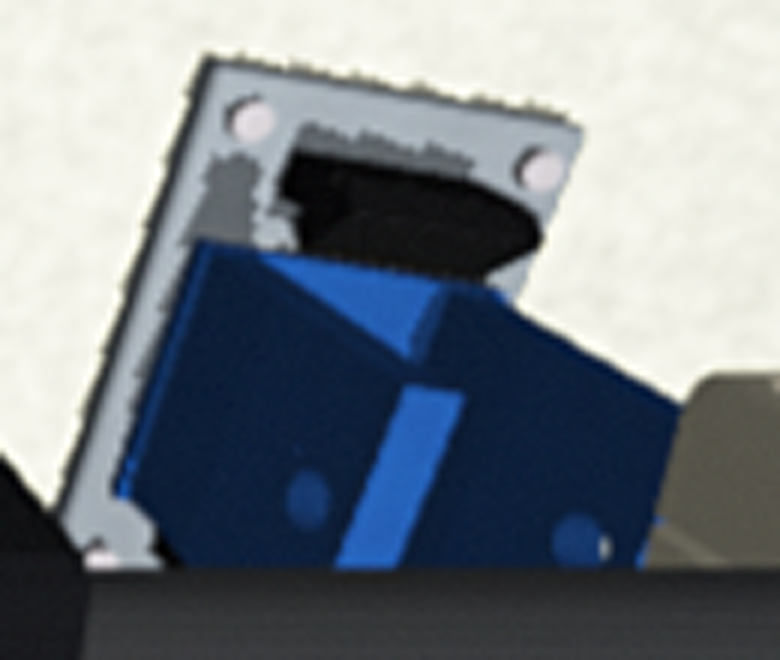

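View pics/c11.png

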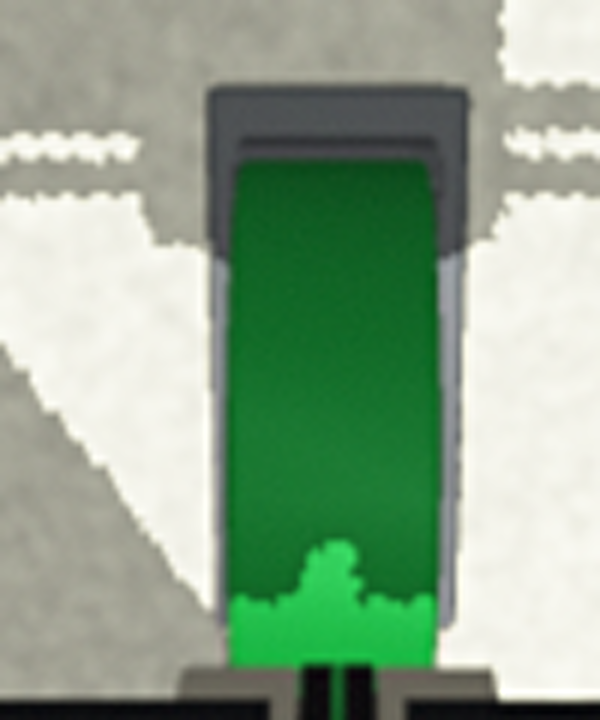

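```bash
python3 - <<'E'
from h import *
w=ld('w4');k=lambda u,v:(360+u/6,160+v/6);c=lambda u,v:(200+u/6,110+v/6)
obs=[('b',60,39,.008,k(212,60)),('b',60,-39,.008,k(582,128)),
('e',28,20,.076,k(413,365)),('e',28,30,.05,None),
('e',0,30,.064,k(308,500)),('e',0,-20,.064,k(578,540)),
('c',55,25,.006,c(210,90)),('c',55,-25,.006,c(468,92)),('c',-55,25,.006,c(215,625)),('c',-55,-25,.006,c(450,625)),
]
obs=[o for o in obs if o[4] is not None]
def res(p):
    x,y,yaw,off,X2,Y2,yw2,dz=p;r=[]
    for ty,a,b,z,uv in obs:
        X=a/1000+(off if ty=='e' else 0);Y=b/1000
        q=(X2,Y2,yw2) if ty=='c' else (x,y,yaw)
        P=np.array([q[0]+X*np.cos(q[2])-Y*np.sin(q[2]),q[1]+X*np.sin(q[2])+Y*np.cos(q[2]),z-dz])
        r.append(proj(w,P,w)[0]-uv)
    return np.ravel(r)
for fix in (1,0):
    f=(lambda p:res(np.r_[p,0])) if fix else res
    p0=[.548,.1035,.13,-.005,.5455,.31,.31]+([] if fix else [0])
    r=least_squares(f,p0,loss='soft_l1');print(r.x,r.cost);print(f(r.x).reshape(-1,2))
E
```

```text
[ 0.5431  0.1079  0.1408 -0.0029  0.5454  0.309   0.2966] 13.930401823897446
[[-0.5698  0.426 ]
 [ 0.91   -0.3098]
 [ 7.6653  3.8194]
 [-1.0146 -0.8547]
 [-0.5882 -0.5323]
 [-0.8854 -0.8214]
 [ 0.8429 -0.6583]
 [-0.5763  1.0075]
 [ 0.6132  1.3754]]
[ 0.5427  0.1028  0.1498 -0.0046  0.5442  0.3086  0.2971  0.0065] 11.843135141168116
[[-0.0041  0.8782]
 [ 0.3762 -0.6369]
 [ 7.0582  4.4031]
 [-0.7251 -0.649 ]
 [-1.2803 -0.8697]
 [-0.4462 -0.1126]
 [ 0.3359  0.016 ]
 [-0.1557 -0.0939]
 [ 0.2618  0.2488]]
```

Fitting known static shapes puts the wrist camera's pose right to within about 6 mm. The visible fingertips therefore lie about 25 mm short of the nominal TCP, just above the rim. I'll open part way, go 25 mm deeper (harmless either way), close again and watch the width.

>>> carry_out(
  deltas=[
    [0, 0, 0, 0, 0, 0],
    [0, 0, 0, 0, 0, 0],
    [0, 0, 0, 0, 0, 0],
    [0, 0, 0, 0, 0, 0],
    [0, 0, 0, 0, 0, 0],
  ],
  hand=0.25,
)

```text
t: 5.1
eef_pos: [0.5424, 0.3076, 0.1293]
ee_rot: [0.418, 1.558, -2.415]
force: [0.0, -0.5, 0.2]
width: 0.0353
```

>>> carry_out(
  deltas=[
    [0, 0, 0, 0, 0, 0],
    [0, 0, 0, 0, 0, 0],
    [0, 0, 0, 0, 0, 0],
    [0, 0, 0, 0, 0, 0],
  ],
)

```text
t: 5.5
eef_pos: [0.5424, 0.3076, 0.1293]
ee_rot: [0.418, 1.558, -2.415]
force: [-0.2, -0.0, 0.2]
width: 0.0638
```

```bash
python3 - <<'E'
from h import *
plan([.545,.3095,.060],107.3)
E
```

```text
t 5.5 pos [0.5424 0.3076 0.1293] jaw -72.3 width 0.0638 F [-0.2192 -0.0386  0.1601]
err world mm [  2.6417   1.9177 -69.287 ] deg [ 0.3995  0.6617 -0.2964]
total units [ 1.731  -0.0345 -0.0975] [ 0.0999  0.1654 -0.0741]
```

>>> carry_out(
  deltas=[
    [0.4, -0.03, -0.1, 0.1, 0.16, -0.07],
    [0.4, 0, 0, 0, 0, 0],
    [0.4, 0, 0, 0, 0, 0],
    [0.3, 0, 0, 0, 0, 0],
    [0, 0, 0, 0, 0, 0],
  ],
)

```text
t: 6.0
eef_pos: [0.5467, 0.3106, 0.0685]
ee_rot: [-2.766, 1.568, 0.678]
force: [0.1, -0.0, 0.1]
width: 0.0658
```

```bash
python3 - <<'E'
from h import *
plan([.545,.3095,.060],107.3)
s,f=shot('wrist','w5')
E
```

```text
t 6.0 pos [0.5467 0.3106 0.0685] jaw -72.71 width 0.0658 F [ 0.0767 -0.0124  0.0752]
err world mm [-1.671  -1.1129 -8.5172] deg [-0.006  -0.1629  0.0643]
total units [0.2128 0.0144 0.0488] [-0.0015 -0.0407  0.0161]
```

View pics/w5.png

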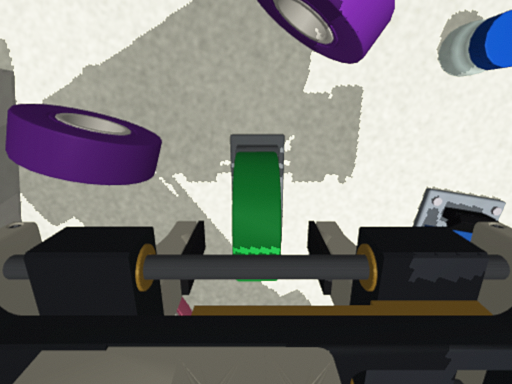

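The wrist view shows the fingers (inner edges u≈205 and 308) straddling the rim (u 233–281). I'll lower a bit more and close.

>>> carry_out(
  deltas=[
    [0.22, 0.01, 0.05, 0, -0.04, 0.02],
    [0, 0, 0, 0, 0, 0],
    [0, 0, 0, 0, 0, 0],
    [0, 0, 0, 0, 0, 0],
    [0, 0, 0, 0, 0, 0],
  ],
  hand=1,
  newtons=25,
)

```text
t: 6.55
eef_pos: [0.5465, 0.311, 0.0625]
ee_rot: [-2.862, 1.566, 0.582]
force: [0.4, -0.3, -1.0]
width: 0.031
```

>>> carry_out(
  deltas=[
    [0, 0, 0, 0, 0, 0],
    [0, 0, 0, 0, 0, 0],
  ],
)

```text
t: 6.75
eef_pos: [0.5465, 0.311, 0.0626]
ee_rot: [-2.835, 1.566, 0.609]
force: [0.8, -0.2, -1.8]
width: 0.0296
```

```bash
python3 - <<'E'
from h import *
plan([.545,.3095,.060],107.3)
s,f=shot('wrist','w6')
E
```

```text
t 6.75 pos [0.5465 0.311  0.0626] jaw -72.67 width 0.0296 F [ 0.8454 -0.2262 -1.8125]
err world mm [-1.4956 -1.5118 -2.58  ] deg [ 0.0285 -0.2551  0.0808]
total units [0.0643 0.025  0.0472] [ 0.0071 -0.0638  0.0202]
```

View pics/w6.png

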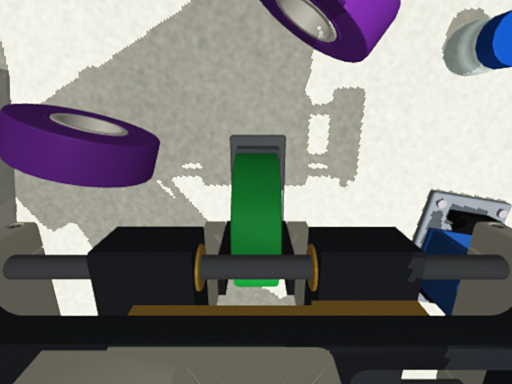

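Width holds at 0.0296, so the reel is gripped. Lifting.

>>> carry_out(
  deltas=[
    [-0.3, 0, 0, 0, 0, 0],
    [-0.5, 0, 0, 0, 0, 0],
    [-0.5, 0, 0, 0, 0, 0],
    [-0.5, 0, 0, 0, 0, 0],
    [-0.4, 0, 0, 0, 0, 0],
  ],
)

```text
t: 7.3
eef_pos: [0.5436, 0.3087, 0.1523]
ee_rot: [0.438, 1.567, -2.402]
force: [0.6, 0.7, -3.4]
width: 0.03
```

```bash
python3 - <<'E'
from h import *
plan([.5434,.1067,.15],98.2)
s,f=shot('scene','s7');crop(f,200,60,350,230,4,'c13')
E
```

```text
t 7.3 pos [0.5436 0.3087 0.1523] jaw -72.72 width 0.03 F [ 0.6461  0.7116 -3.4004]
err world mm [  -0.1672 -202.0227   -2.3019] deg [ 9.0797  0.1957 -0.1113]
total units [0.0709 4.8213 1.504 ] [ 2.2699  0.0489 -0.0278]
```

View pics/c13.png

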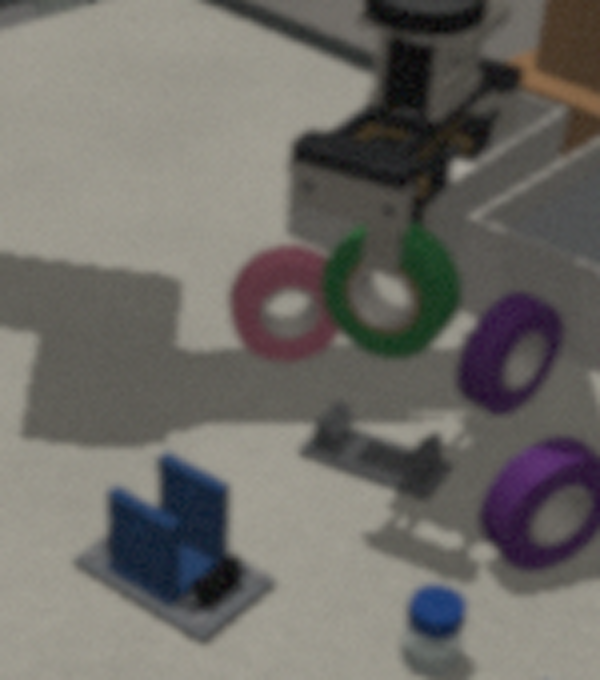

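Holding the reel: the scene crop shows it hanging level from the fingers and the empty cradle below. Next is a joint multi-view fit of the stand.

```bash
cat > standfit.py <<'E'
from h import *
def fit(views,p0=(.545,.105,.14,-.004)):
    def res(p):
        x,y,yaw,off=p;r=[]
        for f,obs,sc in views:
            for ty,a,b,z,uv in obs:
                X=a/1000+(off if ty=='e' else 0);Y=b/1000
                P=np.array([x+X*np.cos(yaw)-Y*np.sin(yaw),y+X*np.sin(yaw)+Y*np.cos(yaw),z])
                r.append((proj(f,P,f)[0]-uv)*sc)
        return np.ravel(r)
    r=least_squares(res,p0,loss='soft_l1');return r.x,res(r.x).reshape(-1,2)
k1=lambda u,v:(335+u/6,145+v/6)
o1=[('b',60,39,.008,k1(165,57)),('b',60,-39,.008,k1(490,103)),('e',28,20,.076,k1(335,314)),('e',-28,30,.076,k1(232,567)),('e',-28,20,.076,k1(275,567)),
('e',28,-30,.076,k1(592,348)),('e',28,-20,.076,k1(545,343)),('e',0,30,.064,k1(238,418)),('e',0,-20,.064,k1(472,445))]
k4=lambda u,v:(360+u/6,160+v/6)
o4=[('b',60,39,.008,k4(212,60)),('b',60,-39,.008,k4(582,128)),('e',28,30,.076,k4(405,385)),('e',28,20,.076,k4(465,395)),('e',0,30,.064,k4(308,500)),('e',0,-20,.064,k4(578,540))]
kt=lambda u,v:(150+u/5,165+v/5)
ot=[('b',60,39,.008,kt(460,92)),('b',60,-39,.008,kt(590,78)),('b',-60,-39,.008,kt(612,272)),('b',-60,39,.008,kt(485,293)),('e',-28,-30,.076,kt(597,233)),('e',28,-30,.076,kt(582,130)),('e',28,30,.076,kt(478,142)),('e',-28,30,.076,kt(490,247))]
ks=lambda u,v:(200+u/6,130+v/6)
os_=[('b',-60,-39,.008,ks(112,425)),('b',60,-39,.008,ks(305,540)),('b',60,39,.008,ks(412,458)),('e',-28,-30,.076,ks(165,315)),('e',28,-30,.076,ks(270,362)),('e',-28,30,.076,ks(240,262)),('e',28,30,.076,ks(340,310))]
V=dict(w1=(ld('w1'),o1,1),w4=(ld('w4'),o4,1),t=(ld('top0'),ot,2),s=(ld('scene0'),os_,2))
if __name__=='__main__':
    for n in ('w1','w4','t','s'):
        x,r=fit([V[n]]);print(n,x,np.degrees(x[2]),np.abs(r).mean())
    x,r=fit(list(V.values()));print('all',x,np.degrees(x[2]),np.abs(r).mean())
E
python3 standfit.py
```

```text
w1 [ 0.5434  0.1071  0.1403 -0.004 ] 8.036640787904462 0.4801344218797333
w4 [ 0.5431  0.1069  0.1441 -0.0036] 8.25594187294235 0.34869810223408376
t [ 0.5427  0.1046  0.1329 -0.0054] 7.61513093720143 1.026702900642853
s [ 0.5505  0.1047  0.1461 -0.0068] 8.371093711153147 1.957189278801999
all [ 0.5442  0.1067  0.1487 -0.0049] 8.520840422571197 1.3102803773474956
```

>>> carry_out(
  deltas=[
    [0, 0.3, 0.1, 0, 0, 0],
    [0, 0.6, 0.19, 0, 0, 0],
    [0, 0.6, 0.19, 0, 0, 0],
    [0, 0.6, 0.19, 0, 0, 0],
    [0, 0.6, 0.19, 0, 0, 0],
  ],
)

```text
t: 7.85
eef_pos: [0.5423, 0.1931, 0.1546]
ee_rot: [-0.543, 1.57, 2.904]
force: [0.8, -0.5, -2.3]
width: 0.0303
```

>>> carry_out(
  deltas=[
    [0, 0.6, 0.19, 0.5, 0, 0],
    [0, 0.6, 0.19, 0.5, 0, 0],
    [0, 0.4, 0.14, 0.5, 0, 0],
    [0, 0.2, 0.1, 0.5, 0, 0],
    [0, 0, 0, 0, 0, 0],
  ],
)

```text
t: 8.35
eef_pos: [0.5332, 0.1084, 0.1524]
ee_rot: [0.135, 1.565, -2.852]
force: [-0.0, 0.2, -2.6]
width: 0.0299
```

```bash
python3 - <<'E'
from h import *
plan([.5435,.106,.15],98.1)
E
```

```text
t 8.35 pos [0.5332 0.1084 0.1524] jaw -81.15 width 0.0299 F [-0.0424  0.2098 -2.6452]
err world mm [10.2652 -2.3534 -2.4259] deg [ 0.7537  0.3399 -0.0485]
total units [ 0.0593  0.0976 -0.2449] [ 0.1884  0.085  -0.0121]
```

>>> carry_out(
  deltas=[
    [0.03, 0.1, -0.24, 0.19, 0.08, 0],
    [0, 0, 0, 0, 0, 0],
    [0, 0, 0, 0, 0, 0],
  ],
)

```text
t: 8.65
eef_pos: [0.5448, 0.1072, 0.151]
ee_rot: [2.53, 1.57, -0.469]
force: [0.1, -0.3, -2.7]
width: 0.0294
```

```bash
python3 - <<'E'
from h import *
plan([.5435,.106,.15],98.1)
s,f=shot('wrist','w8');crop(f,200,100,330,320,3,'c14')
s,f=shot('scene','s8');crop(f,170,60,330,230,4,'c15')
f=ld('s8');f2=ld('w8')
x,e=fitreel([f2],[(150,90,350,330)],[.5435,.106,np.radians(98.1)]) if 0 else (0,0)
for zc in (.15,):
  m=hullmask(f,(200,60,320,230));g=lambda p:iou(f,m,np.r_[p,np.radians(98.1),zc])
E
```

```text
t 8.65 pos [0.5448 0.1072 0.151 ] jaw -81.87 width 0.0294 F [ 0.1343 -0.3339 -2.7056]
err world mm [-1.2648 -1.1988 -0.9859] deg [ 0.0267 -0.0452 -0.0316]
total units [0.0246 0.0252 0.0356] [ 0.0067 -0.0113 -0.0079]
```

View pics/w8.png

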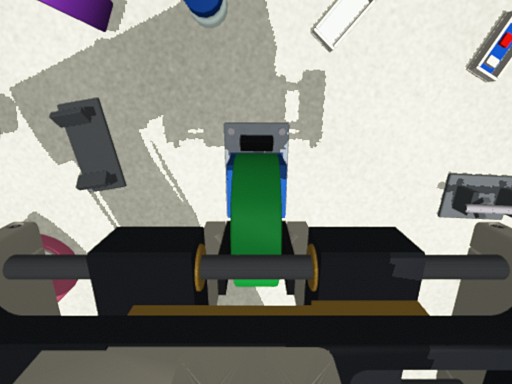

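View pics/c15.png

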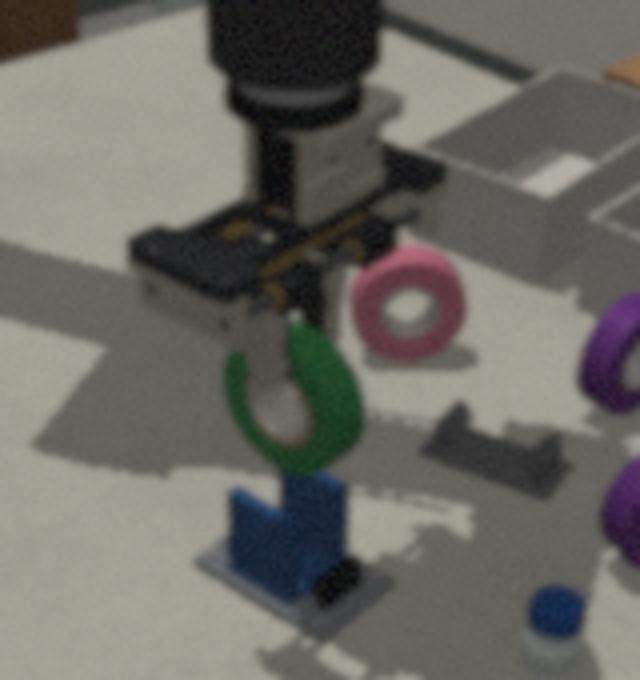

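```bash
python3 - <<'E'
from h import *
f=ld('w8');crop(f,215,110,300,165,8,'c16')
p=back(f,257,124,.008,f);yaw=np.radians(8.1);print(p, p[:2]-.06*np.array([np.cos(yaw),np.sin(yaw)]))
x=np.array([f['eef_pos'][0],f['eef_pos'][1]])
# reel fit in hand, top & wrist: search x,y for z given
m=hullmask(f,(215,140,300,300))
for z in (.14,.15,.16):
  g=lambda p:iou(f,m,np.r_[p,np.radians(98.1),z]);r=minimize(g,[.544,.107],method='Nelder-Mead',options=dict(initial_simplex=[[.544,.107],[.55,.107],[.544,.112]]));print(z,r.x,r.fun)
E
```

```text
[0.6017 0.1139 0.008 ] [0.5423 0.1054]
0.14 [0.5433 0.1071] 0.21224931003322356
0.15 [0.5428 0.1069] 0.26895612884906084
0.16 [0.5444 0.1079] 0.3520899004593122
```

View pics/c16.png

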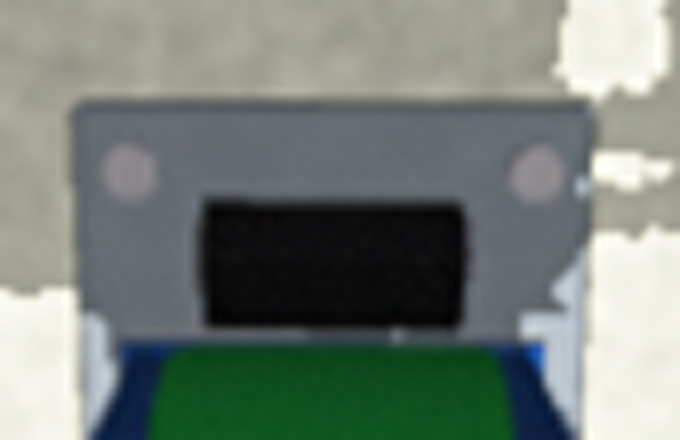

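>>> carry_out(
  deltas=[
    [0.3, 0.025, 0.035, 0, 0, 0],
    [0.4, 0, 0, 0, 0, 0],
    [0.4, 0, 0, 0, 0, 0],
  ],
)

```text
t: 9.05
eef_pos: [0.5446, 0.1076, 0.1064]
ee_rot: [-2.937, 1.566, 0.349]
force: [-0.4, 0.2, -2.6]
width: 0.0296
```

```bash
python3 - <<'E'
from h import *
plan([.5435,.106,.064],98.1)
s,f=shot('wrist','w9');crop(f,200,100,330,320,3,'c14')
s,f=shot('scene','s9');crop(f,170,60,330,230,4,'c15')
E
```

```text
t 9.05 pos [0.5446 0.1076 0.1064] jaw -81.75 width 0.0296 F [-0.4299  0.1699 -2.6325]
err world mm [ -1.123   -1.6152 -42.4236] deg [ 0.149  -0.2891  0.0605]
total units [1.0604 0.037  0.0389] [ 0.0373 -0.0723  0.0151]
```

View pics/c14.png

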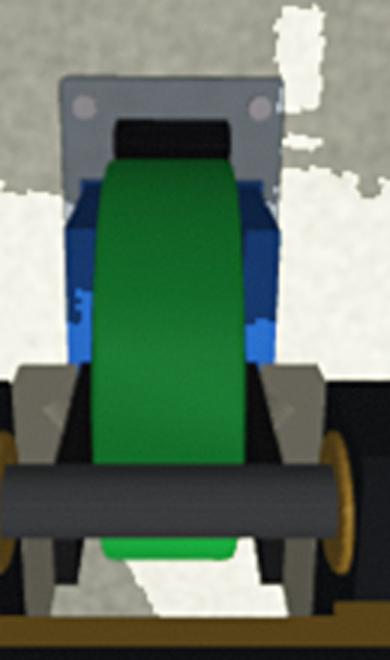

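View pics/c15.png

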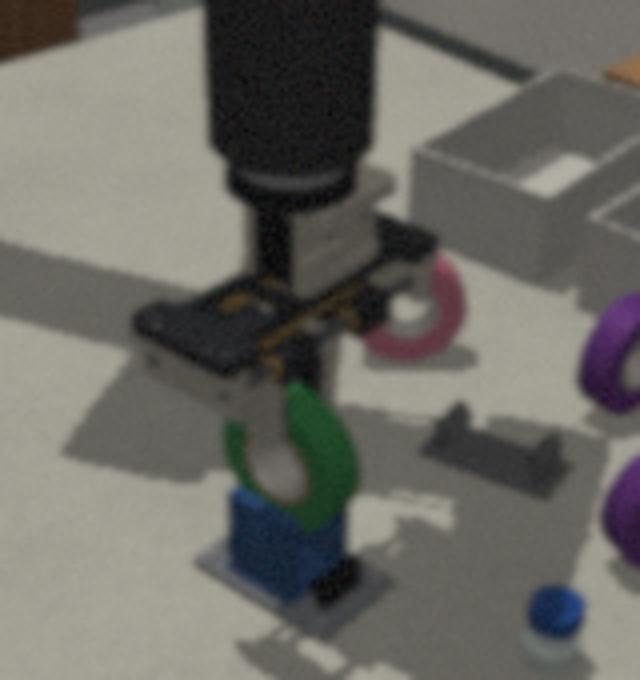

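>>> carry_out(
  deltas=[
    [0.3, 0.04, 0.04, 0.04, -0.07, 0],
    [0.3, 0, 0, 0, 0, 0],
    [0.25, 0, 0, 0, 0, 0],
  ],
)

```text
t: 9.45
eef_pos: [0.5423, 0.1055, 0.0698]
ee_rot: [-0.125, 1.568, -3.126]
force: [-0.0, 1.0, -2.6]
width: 0.0298
```

```bash
python3 - <<'E'
from h import *
plan([.5435,.106,.0615],98.1)
E
```

```text
t 9.45 pos [0.5423 0.1055 0.0698] jaw -81.9 width 0.0298 F [-0.0284  1.0485 -2.6435]
err world mm [ 1.1737  0.5118 -8.3427] deg [-0.0024  0.1343  0.0169]
total units [ 0.2085 -0.0085 -0.0313] [-0.0006  0.0336  0.0042]
```

>>> carry_out(
  deltas=[
    [0.1, -0.01, -0.03, 0, 0.03, 0],
    [0.06, 0, 0, 0, 0, 0],
  ],
)

```text
t: 9.65
eef_pos: [0.5443, 0.1061, 0.0624]
ee_rot: [2.719, 1.57, -0.281]
force: [1.7, 0.3, 1.4]
width: 0.0299
```

>>> carry_out(
  deltas=[
    [0.04, 0, 0, 0, 0, 0],
  ],
)

```text
t: 9.75
eef_pos: [0.5453, 0.1064, 0.0613]
ee_rot: [3.072, 1.568, 0.073]
force: [1.3, 0.6, 0.5]
width: 0.0296
```

>>> carry_out(
  deltas=[
    [0.03, 0, 0, 0, 0, 0],
  ],
)

```text
t: 9.85
eef_pos: [0.5455, 0.1064, 0.061]
ee_rot: [3.037, 1.568, 0.038]
force: [-7.2, 1.5, 14.7]
width: 0.0294
```

>>> carry_out(
  deltas=[
    [-0.03, 0, 0, 0, 0, 0],
    [0, 0, 0, 0, 0, 0],
    [0, 0, 0, 0, 0, 0],
    [0, 0, 0, 0, 0, 0],
  ],
  hand=0.4,
)

```text
t: 10.25
eef_pos: [0.5461, 0.1068, 0.0636]
ee_rot: [-3.006, 1.566, 0.278]
force: [-0.1, 0.5, -0.4]
width: 0.0512
```

```bash
python3 - <<'E'
from h import *
plan([.5435,.106,.0615],98.1)
s,f=shot('wrist','w10');crop(f,200,100,330,320,3,'c14')
s,f=shot('scene','s10');crop(f,170,60,330,230,4,'c15')
E
```

```text
t 10.25 pos [0.5461 0.1068 0.0636] jaw -81.82 width 0.0512 F [-0.1379  0.5025 -0.4304]
err world mm [-2.5514 -0.8385 -2.1326] deg [ 0.0775 -0.2796  0.0383]
total units [0.053  0.0117 0.0664] [ 0.0194 -0.0699  0.0096]
```

View pics/c14.png

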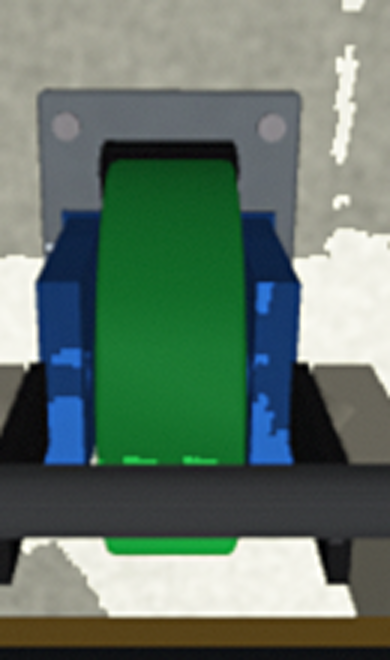

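View pics/c15.png

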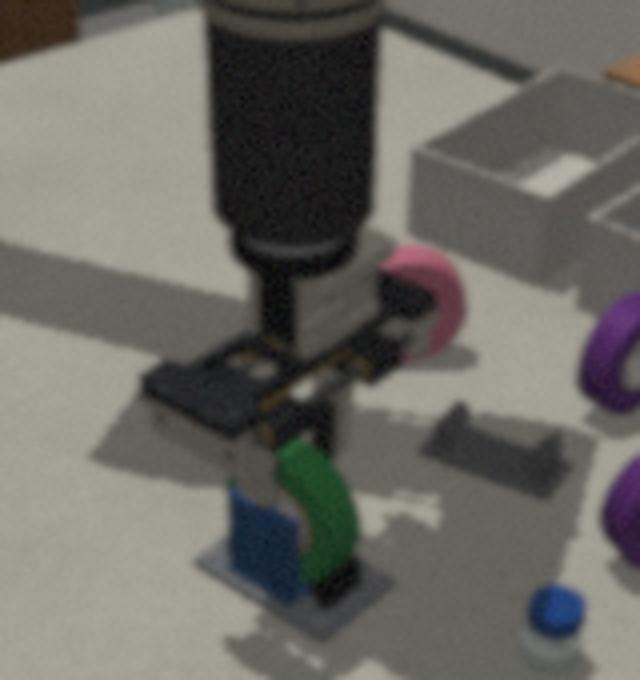

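The reel is seated in the stand with even gaps to both ears and black pads beneath it. Retreating upwards.

>>> carry_out(
  deltas=[
    [-0.2, 0, 0.06, 0, 0, 0],
    [-0.5, 0, 0, 0, 0, 0],
    [-1, 0, 0, 0, 0, 0],
    [-1, 0, 0, 0, 0, 0],
    [-0.8, 0, 0, 0, 0, 0],
  ],
)

```text
t: 10.85
eef_pos: [0.5389, 0.1044, 0.2045]
ee_rot: [0.463, 1.564, -2.536]
force: [1.6, -0.0, 0.9]
width: 0.0527
```

>>> carry_out(
  deltas=[
    [0, 0.5, 0, 1, 0, 0],
    [0, 0.5, 0, 1, 0, 0],
    [0, 0.5, 0, 1, 0, 0],
    [0, 0.5, 0, 1, 0, 0],
    [0, 0.5, 0, 1, 0, 0],
  ],
)

```text
t: 11.35
eef_pos: [0.5418, 0.0048, 0.2151]
ee_rot: [-2.777, 1.563, 0.15]
force: [-0.4, -0.7, -0.0]
width: 0.0529
```

```bash
python3 - <<'E'
from h import *
plan([.545,.04,.2],-172)
s,f=shot('top','t11');f=ld('t11')
x,e=fitreel([f],[(200,150,300,250)],[.5435,.106,np.radians(98.1)]);print(x,e)
s,f=shot('scene','s11');f=ld('s11')
crop(f,190,120,310,230,5,'c15');crop(ld('t11'),225,165,295,235,8,'c17')
E
```

```text
t 11.35 pos [0.5418 0.0048 0.2151] jaw -102.29 width 0.0529 F [-0.382  -0.7204 -0.0238]
err world mm [  3.2294  35.1867 -15.0582] deg [69.7083 -0.2671  0.3922]
total units [ 0.3781 -0.8756  0.1111] [17.4271 -0.0668  0.0981]Traceback (most recent call last):
  File "<stdin>", line 4, in <module>
  File "h.py", line 43, in fitreel
    ms=[hullmask(f,b) for f,b in zip(fs,boxes)]
        ~~~~~~~~^^^^^
  File "h.py", line 39, in hullmask
    n,l,st,_=cv2.connectedComponentsWithStats(mm);i=1+np.argmax(st[1:,4])
                                                      ~~~~~~~~~^^^^^^^^^^
    return _wrapfunc(a, 'argmax', axis=axis, out=out, **kwds)
    return bound(*args, **kwds)
ValueError: attempt to get argmax of an empty sequence
```

The script stopped before it refreshed that crop, because the arm hides the reel in the top view; what I viewed is the old picture. I'll carry on turning.

>>> carry_out(
  deltas=[
    [0, 0, 0, 1, 0, 0],
    [0, 0, 0, 1, 0, 0],
    [0, 0, 0, 1, 0, 0],
    [0, 0, 0, 1, 0, 0],
    [0, 0, 0, 1, 0, 0],
  ],
)

```text
t: 11.9
eef_pos: [0.5396, 0.0009, 0.2181]
ee_rot: [-2.415, 1.562, 0.144]
force: [-0.4, 0.4, 0.0]
width: 0.0525
```

>>> carry_out(
  deltas=[
    [0, 0, 0, 1, 0, 0],
    [0, 0, 0, 1, 0, 0],
    [0, 0, 0, 1, 0, 0],
    [0, 0, 0, 1, 0, 0],
    [0, 0, 0, 1, 0, 0],
  ],
)

```text
t: 12.4
eef_pos: [0.5384, 0.0011, 0.2208]
ee_rot: [-2.025, 1.56, 0.17]
force: [-0.6, -0.3, 0.2]
width: 0.0525
```

>>> carry_out(
  deltas=[
    [0, 0, 0, 1, 0, 0],
    [0, 0, 0, 1, 0, 0],
    [0, 0, 0, 1, 0, 0],
    [0, 0, 0, 1, 0, 0],
    [0, 0, 0, 1, 0, 0],
  ],
)

```text
t: 12.9
eef_pos: [0.5372, 0.0013, 0.2235]
ee_rot: [-1.636, 1.559, 0.197]
force: [0.3, 0.1, -1.5]
width: 0.0523
```

```bash
python3 - <<'E'
from h import *
plan([.545,.08,.2],-172)
s,f=shot('wrist','w12')
s,f=shot('scene','s12');crop(f,190,120,310,230,5,'c15')
E
```

```text
t 12.9 pos [0.5372 0.0013 0.2235] jaw -164.95 width 0.0523 F [ 0.2845  0.0751 -1.4551]
err world mm [  7.7997  78.6978 -23.4522] deg [ 7.0505 -0.0028  0.6854]
total units [ 0.5932 -0.6922  1.8498] [ 1.7626 -0.0007  0.1713]
```

View pics/w12.png

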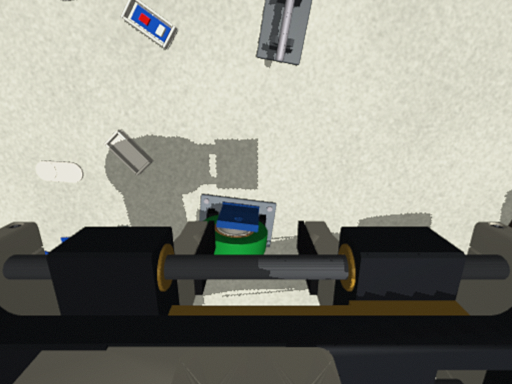

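View pics/c15.png

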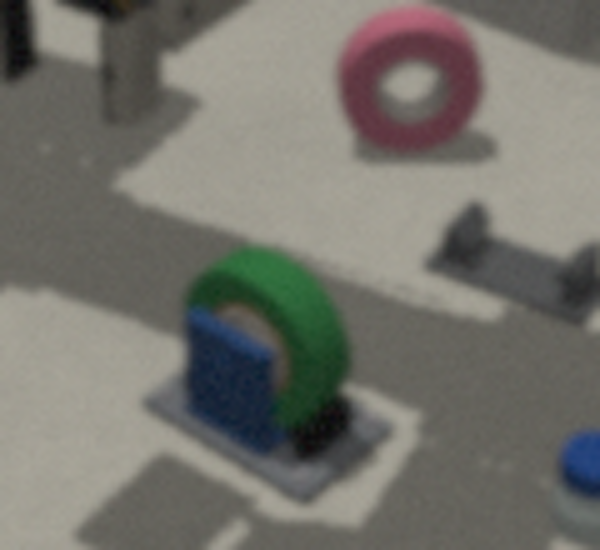

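```bash
python3 - <<'E'
from h import *
crop(ld('w12'),190,180,300,260,7,'c18')
E
```

```text
(no output)
```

View pics/c18.png

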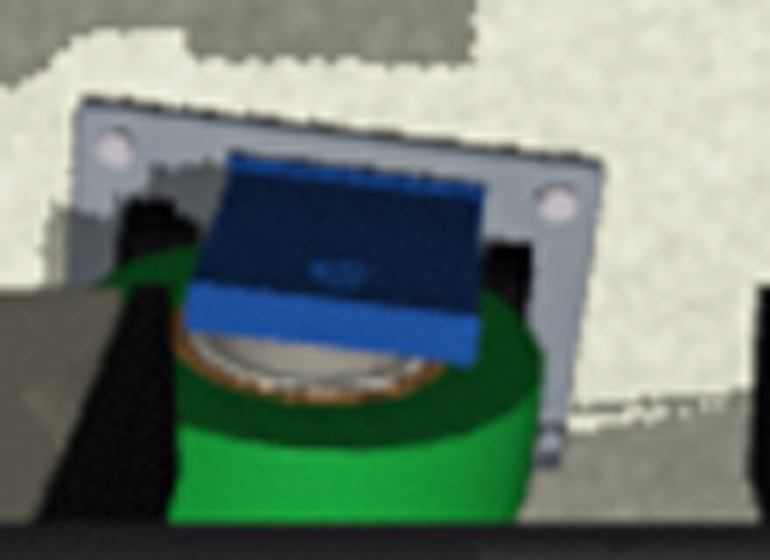

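```bash
cat > sf2.py <<'E'
from standfit import *
k=lambda u,v:(190+u/7,180+v/7)
o=[('b',60,-39,.008,k(82,98)),('b',-60,-39,.008,k(602,158)),('e',28,-30,.076,k(190,283)),('e',-28,-30,.076,k(480,318)),('e',28,-20,.076,k(187,328)),('e',-28,-20,.076,k(477,365)),('e',0,-30,.064,k(341,271))]
V['w12']=(ld('w12'),o,1)
if __name__=='__main__':
    x,r=fit([V['w12']]);print(x,np.degrees(x[2]));print(r)
    x,r=fit([V[n] for n in('w1','w4','w12')]);print(x,np.degrees(x[2]));print(r)
E
python3 sf2.py
python3 - <<'E'
from h import *
w=ld('w12')
# direct hole plane estimate
u,v=190+341/7,180+271/7
print('hole @z.064',back(w,u,v,.064,w))
E
```

```text
[ 0.5438  0.1066  0.138  -0.0049] 7.906068026111136
[[-1.126   0.3238]
 [ 0.8237  0.9751]
 [ 0.0576 -0.3607]
 [ 0.3279 -0.4048]
 [-0.1215  0.0188]
 [-0.1805 -0.3756]
 [ 0.0262  0.2304]]
[ 0.5433  0.1069  0.1398 -0.004 ] 8.009451855683961
[[ 0.071   0.7005]
 [ 0.8114 -0.3167]
 [ 2.2469  0.6993]
 [-0.7577 -0.0597]
 [-0.066   0.7848]
 [ 0.3556 -0.2735]
 [ 0.0448 -0.3739]
 [-0.1693  0.1852]
 [-0.4377  0.0049]
 [ 0.3645  0.4864]
 [ 1.8024 -0.1892]
 [-0.1195  0.031 ]
 [-0.3348 -0.0792]
 [-0.3826  0.1377]
 [-0.0355  0.4835]
 [-0.9147  0.6555]
 [ 1.0259  1.1727]
 [-0.3271 -0.1028]
 [-0.0592 -0.2181]
 [-0.4895  0.2741]
 [-0.551  -0.1905]
 [-0.3488  0.4467]]
hole @z.064 [0.5432 0.0758 0.064 ]
```

The wrist view gives the near-ear hole clearly. The stand is at (0.5435, 0.1067) with yaw 8.0° and an ear offset of about −4.3 mm, consistent over three views. Now to the spindle.

>>> carry_out(
  deltas=[
    [0.1, 0, -0.8, 0.85, 0, 0.05],
    [0.1, 0, -0.9, 0.85, 0, 0.05],
    [0.1, 0, -0.9, 0.8, 0, 0.05],
    [0.1, 0, -0.9, 0, 0, 0],
    [0.1, 0, -0.9, 0, 0, 0],
  ],
)

```text
t: 13.5
eef_pos: [0.5671, -0.1731, 0.2058]
ee_rot: [-1.372, 1.565, 0.303]
force: [-0.2, 1.0, 0.4]
width: 0.052
```

```bash
python3 - <<'E'
from h import *
plan([.556,-.235,.2],-175)
E
```

```text
t 13.5 pos [ 0.5671 -0.1731  0.2058] jaw -174.02 width 0.052 F [-0.2378  0.9561  0.4146]
err world mm [-11.1151 -61.9236  -5.7615] deg [0.9827 0.067  0.318 ]
total units [ 0.1399  0.4385 -1.5109] [0.2457 0.0167 0.0795]
```

>>> carry_out(
  deltas=[
    [0, 0.22, -0.76, 0.25, 0, 0.08],
    [0, 0.22, -0.75, 0, 0, 0],
    [0, 0, 0, 0, 0, 0],
    [0, 0, 0, 0, 0, 0],
  ],
)

```text
t: 13.9
eef_pos: [0.5539, -0.2414, 0.2047]
ee_rot: [1.191, 1.568, 2.853]
force: [0.4, -0.1, -0.3]
width: 0.0529
```

```bash
python3 - <<'E'
from h import *
plan([.556,-.235,.2],-175)
s,f=shot('wrist','w13')
E
```

```text
t 13.9 pos [ 0.5539 -0.2414  0.2047] jaw -174.76 width 0.0529 F [ 0.4097 -0.1166 -0.3082]
err world mm [ 2.1375  6.4471 -4.6949] deg [ 0.2366  0.0671 -0.1691]
total units [ 0.1174 -0.0683  0.1555] [ 0.0592  0.0168 -0.0423]
```

View pics/w13.png

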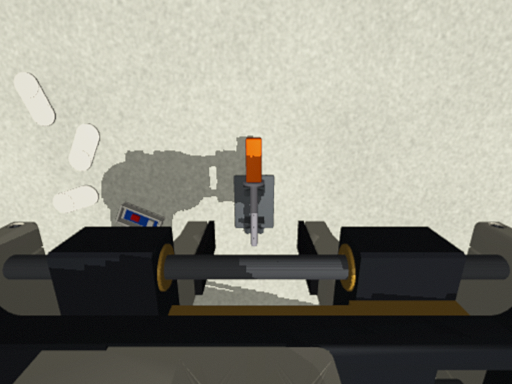

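```bash
python3 - <<'E'
from h import *
crop(ld('w13'),215,125,300,255,5,'c19')
E
```

```text
(no output)
```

View pics/c19.png

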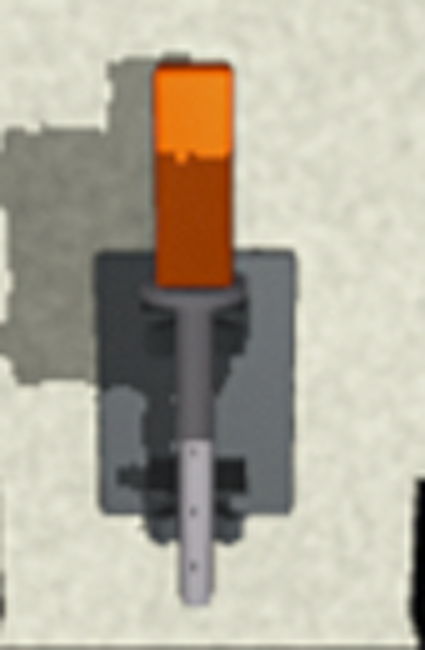

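The crop shows the grip from (155,65) to (233,288), the collar at v≈290 and the tip at (195,605).

```bash
python3 - <<'E'
from h import *
w=ld('w13');b=lambda u,v,z:back(w,215+u/5,125+v/5,z,w)
A=b(194,66,.058);B=b(194,288,.058);print('grip',A,B,(A+B)/2,np.linalg.norm(A-B), 'W',np.linalg.norm(b(155,170,.058)-b(233,170,.058)))
t=b(195,605,.048);c=b(195,290,.048);print('tip',t,'collar',c)
print('axis',np.degrees(np.arctan2(*(t-(A+B)/2)[1::-1])),np.degrees(np.arctan2(*(B-A)[1::-1])),np.linalg.norm(t-(A+B)/2))
plan([.556,-.2585,.1],-175)
E
```

```text
grip [ 0.5591 -0.2817  0.058 ] [ 0.5542 -0.2261  0.058 ] [ 0.5567 -0.2539  0.058 ] 0.05590293271892085 W 0.01931877260690756
tip [ 0.5456 -0.1306  0.048 ] collar [ 0.5537 -0.2227  0.048 ]
axis 95.14262871724038 95.03293494650042 0.1241836833111363
t 13.95 pos [ 0.5539 -0.2412  0.2047] jaw -174.75 width 0.0525 F [ 0.0757 -0.4489  0.1552]
err world mm [   2.1164  -17.3006 -104.6995] deg [ 0.2528  0.0641 -0.1707]
total units [ 2.6169 -0.0209 -0.4385] [ 0.0632  0.016  -0.0427]
```

>>> carry_out(
  deltas=[
    [0.6, -0.04, -0.31, 0.06, 0.02, -0.04],
    [0.8, 0, 0, 0, 0, 0],
    [0.8, 0, 0, 0, 0, 0],
    [0.6, 0, 0, 0, 0, 0],
    [0.4, 0, 0, 0, 0, 0],
  ],
)

```text
t: 14.45
eef_pos: [0.5615, -0.2501, 0.0781]
ee_rot: [-1.877, 1.56, -0.207]
force: [0.7, 0.2, 0.1]
width: 0.0523
```

```bash
python3 - <<'E'
from h import *
plan([.5565,-.2535,.01],-174.9)
s,f=shot('wrist','w14');crop(f,180,100,340,300,3,'c20')
E
```

```text
t 14.45 pos [ 0.5615 -0.2501  0.0781] jaw -174.34 width 0.0523 F [0.6713 0.1839 0.069 ]
err world mm [ -4.9545  -3.4444 -68.1033] deg [ 0.561  -0.1778  0.5726]
total units [ 1.7014  0.1487 -0.0681] [ 0.1402 -0.0444  0.1432]
```

View pics/c20.png

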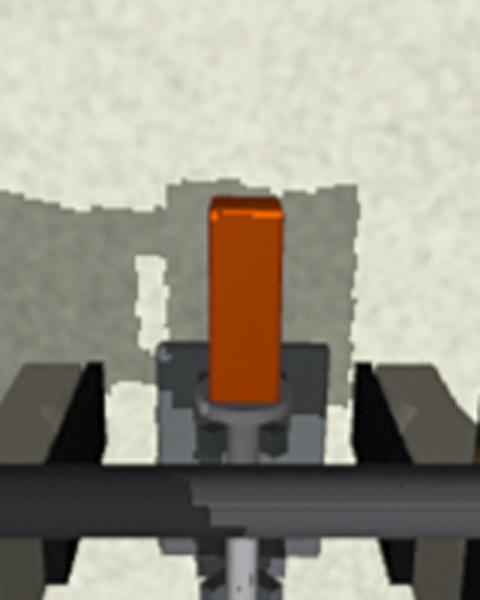

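>>> carry_out(
  deltas=[
    [0.3, 0.15, -0.07, 0.14, -0.04, 0.14],
    [0.4, 0, 0, 0, 0, 0],
    [0.4, 0, 0, 0, 0, 0],
  ],
)

```text
t: 14.8
eef_pos: [0.5564, -0.2516, 0.0328]
ee_rot: [-2.293, 1.571, -0.629]
force: [0.9, -0.9, -0.4]
width: 0.0526
```

```bash
python3 - <<'E'
from h import *
plan([.5565,-.2535,.01],-174.9)
s,f=shot('wrist','w15');crop(f,180,100,340,300,3,'c20')
E
```

```text
t 14.8 pos [ 0.5564 -0.2516  0.0328] jaw -174.68 width 0.0526 F [ 0.8767 -0.9346 -0.373 ]
err world mm [  0.056   -1.9377 -22.7981] deg [ 0.2182 -0.0059  0.0068]
total units [ 0.57    0.0032 -0.0483] [ 0.0546 -0.0015  0.0017]
```

View pics/c20.png

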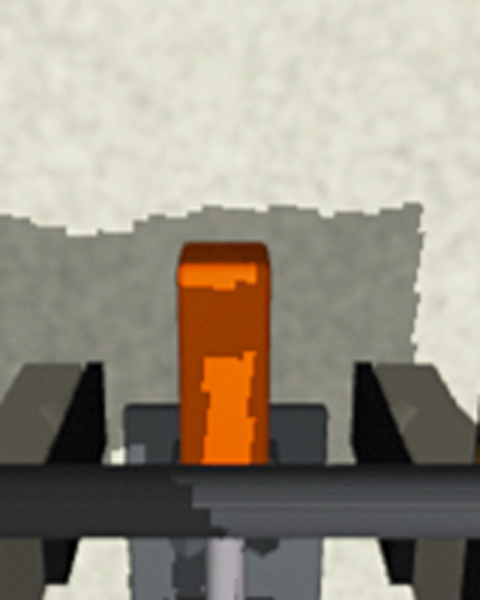

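>>> carry_out(
  deltas=[
    [0.32, 0, -0.05, 0.05, 0, 0],
    [0.2, 0, 0, 0, 0, 0],
    [0, 0, 0, 0, 0, 0],
  ],
)

```text
t: 15.15
eef_pos: [0.5553, -0.2529, 0.0086]
ee_rot: [1.23, 1.567, 2.891]
force: [0.1, -1.1, 0.3]
width: 0.0524
```

```bash
python3 - <<'E'
from h import *
plan([.5565,-.2535,.01],-174.9)
E
```

```text
t 15.15 pos [ 0.5553 -0.2529  0.0086] jaw -174.87 width 0.0524 F [ 0.0671 -1.0656  0.2844]
err world mm [ 1.2362 -0.6233  1.4239] deg [ 0.0305  0.0649 -0.1832]
total units [-0.0357 -0.0293 -0.0182] [ 0.0076  0.0162 -0.0458]
```

>>> carry_out(
  deltas=[
    [-0.03, -0.03, -0.02, 0, 0.02, -0.05],
    [0, 0, 0, 0, 0, 0],
    [0, 0, 0, 0, 0, 0],
    [0, 0, 0, 0, 0, 0],
    [0, 0, 0, 0, 0, 0],
  ],
  hand=1,
  newtons=30,
)

```text
t: 15.65
eef_pos: [0.558, -0.254, 0.012]
ee_rot: [-1.945, 1.567, -0.285]
force: [-1.2, -0.3, -0.6]
width: 0.0195
```

>>> carry_out(
  deltas=[
    [0, 0, 0, 0, 0, 0],
    [0, 0, 0, 0, 0, 0],
  ],
)

```text
t: 15.85
eef_pos: [0.5578, -0.254, 0.0122]
ee_rot: [-1.942, 1.567, -0.281]
force: [0.1, 0.4, -1.0]
width: 0.0199
```

```bash
python3 - <<'E'
from h import *
plan([.5565,-.2535,.1],-174.9)
s,f=shot('scene','s16');crop(f,70,170,230,300,5,'c21')
s,f=shot('wrist','w16')
E
```

```text
t 15.85 pos [ 0.5578 -0.254   0.0122] jaw -174.85 width 0.0199 F [ 0.1084  0.4054 -1.0202]
err world mm [-1.2608  0.5036 87.8406] deg [ 0.0475 -0.0746  0.1919]
total units [-2.1961  0.0229  0.0125] [ 0.0119 -0.0186  0.048 ]
```

View pics/c21.png

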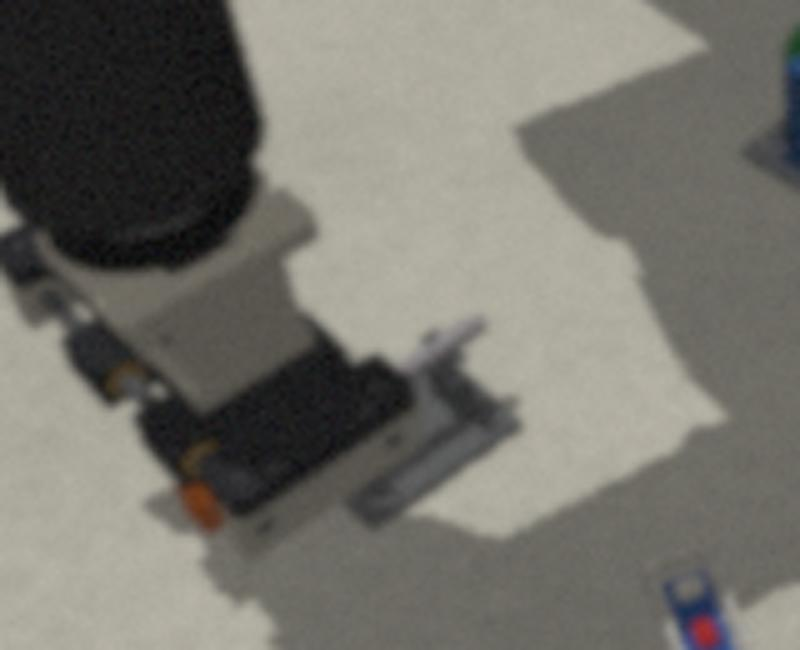

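View pics/w16.png

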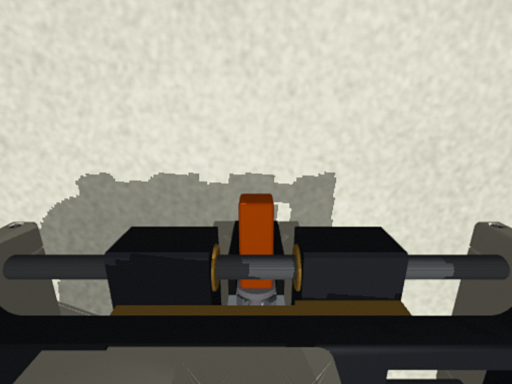

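Spindle gripped (width 0.0199). Working out the approach, with the shells' positions for clearance.

```bash
python3 - <<'E'
from h import *
t=ld('top0')
for n,u,v in(('a',281,140),('b',342,142),('jar',231,141)): print(n,back(t,u,v,.016))
E
```

```text
a [0.7225 0.0377 0.016 ]
b [ 0.7187 -0.1392  0.016 ]
jar [0.7179 0.1828 0.016 ]
```

>>> carry_out(
  deltas=[
    [-0.2, 0, 0, 0, 0, 0],
    [-0.4, 0, 0, 0, 0, 0],
    [-0.6, 0, 0, 0, 0, 0],
    [-0.6, 0, 0, 0, 0, 0],
    [-0.3, 0, 0, 0, 0, 0],
  ],
)

```text
t: 16.45
eef_pos: [0.5556, -0.2535, 0.0977]
ee_rot: [1.495, 1.569, -3.128]
force: [-0.0, 0.5, -0.8]
width: 0.0197
```

```bash
python3 - <<'E'
from h import *
plan([.5634,-.0612,.0882],-172)
s,f=shot('top','t17');crop(f,300,150,420,240,6,'c22')
s,f=shot('scene','s17');crop(f,70,150,230,300,5,'c21')
E
```

```text
t 16.45 pos [ 0.5556 -0.2535  0.0977] jaw -174.87 width 0.0197 F [-0.0445  0.4991 -0.8271]
err world mm [  7.8233 192.3376  -9.5261] deg [-2.8724  0.0131 -0.1289]
total units [ 0.2376 -0.6251  4.7717] [-0.7181  0.0033 -0.0322]
```

View pics/c21.png

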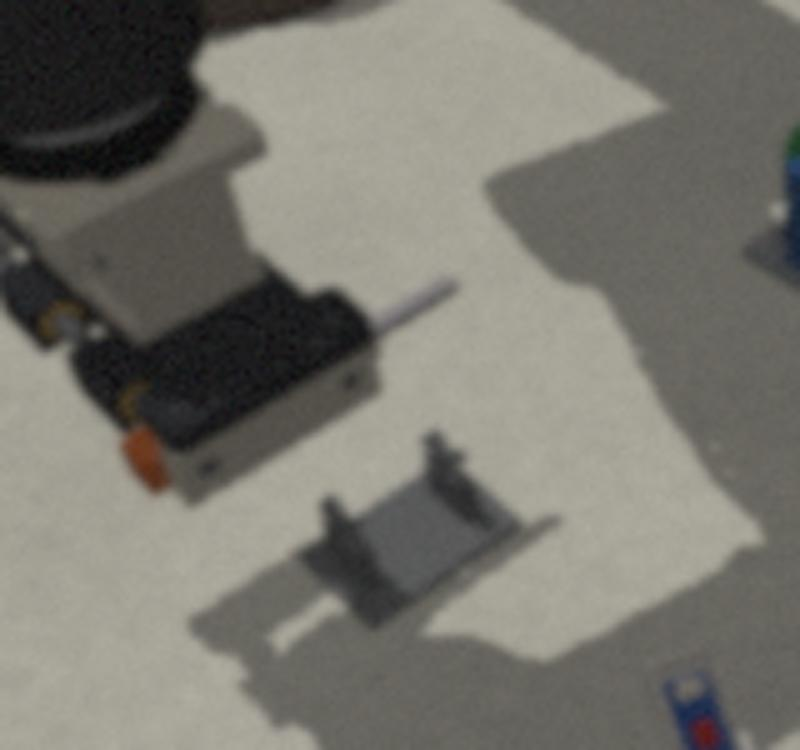

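>>> carry_out(
  deltas=[
    [0, -0.1, 0.4, -0.24, 0, 0],
    [0, -0.13, 0.7, -0.24, 0, 0],
    [0, -0.13, 0.9, -0.24, 0, 0],
    [0, -0.13, 0.9, 0, 0, 0],
    [0, -0.1, 0.7, 0, 0, 0],
  ],
)

```text
t: 17.05
eef_pos: [0.5582, -0.104, 0.0914]
ee_rot: [1.328, 1.562, 3.035]
force: [1.2, 0.5, -0.7]
width: 0.0198
```

>>> carry_out(
  deltas=[
    [0, 0, 0.2, 0, 0, 0],
    [0, 0, 0, 0, 0, 0],
    [0, 0, 0, 0, 0, 0],
  ],
)

```text
t: 17.35
eef_pos: [0.5553, -0.0916, 0.0886]
ee_rot: [1.354, 1.558, 3.067]
force: [0.5, -0.7, -0.6]
width: 0.0194
```

```bash
python3 - <<'E'
from h import *
plan([.5634,-.0612,.0282],-172)
E
```

```text
t 17.35 pos [ 0.5553 -0.0916  0.0886] jaw -171.83 width 0.0194 F [ 0.5471 -0.715  -0.5681]
err world mm [  8.0722  30.3962 -60.366 ] deg [ 0.1654  0.1557 -0.7116]
total units [ 1.5072 -0.3264  0.7194] [ 0.0413  0.0389 -0.1779]
```

>>> carry_out(
  deltas=[
    [0.3, -0.3, 0.1, 0.04, 0.04, -0.18],
    [0.4, 0, 0, 0, 0, 0],
    [0.4, 0, 0, 0, 0, 0],
    [0.25, 0, 0, 0, 0, 0],
    [0, 0, 0, 0, 0, 0],
  ],
)

```text
t: 17.85
eef_pos: [0.5665, -0.0902, 0.0315]
ee_rot: [2.574, 1.57, -2.004]
force: [0.0, 0.4, -1.3]
width: 0.0198
```

```bash
python3 - <<'E'
from h import *
plan([.5634,-.0612,.0282],-172)
s,f=shot('top','t18');crop(f,230,160,350,240,6,'c22')
s,f=shot('scene','s18');crop(f,130,120,300,260,4,'c21')
E
```

```text
t 17.85 pos [ 0.5665 -0.0902  0.0315] jaw -172.26 width 0.0198 F [ 0.0224  0.4262 -1.3086]
err world mm [-3.1489 29.0462 -3.3098] deg [-0.2606 -0.0333 -0.0213]
total units [ 0.0823 -0.0198  0.7302] [-0.0651 -0.0083 -0.0053]
```

View pics/c21.png

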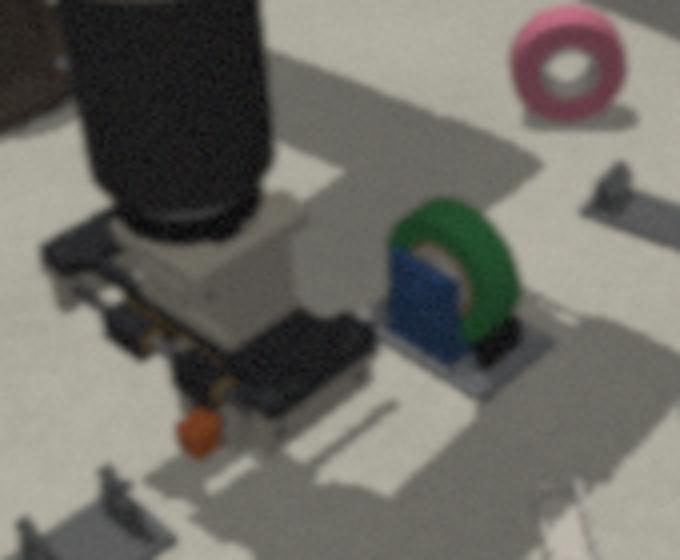

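View pics/c22.png

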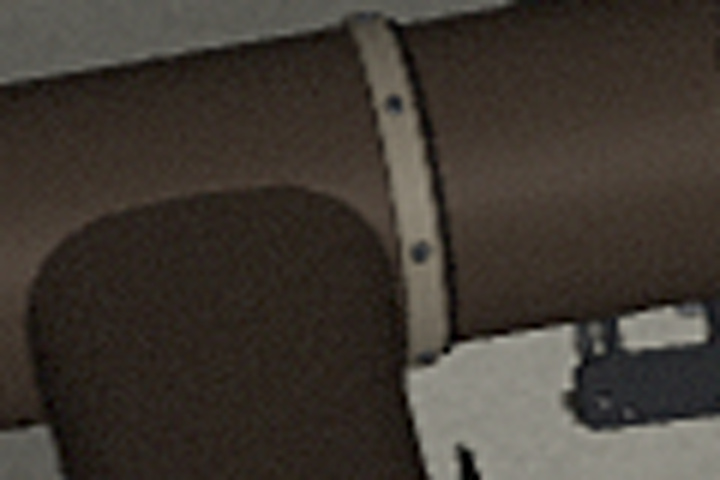

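```bash
cat > ins.py <<'E'
from h import *
from station import arm
import sys
# args: lateral offset mm (stand +x) from nominal, z offset mm
lx=float(sys.argv[1]) if len(sys.argv)>1 else 0; lz=float(sys.argv[2]) if len(sys.argv)>2 else 0
yaw=np.radians(8.0);ex=np.array([np.cos(yaw),np.sin(yaw),0]);ey=np.array([-np.sin(yaw),np.cos(yaw),0])
H=np.array([.5441,.0764,0]);L=.124
s=arm.get_state();T=toolT(s)
ax=T[:3,2]; tip=T[:3,3]-.0358*T[:3,0]+L*ax
st=(tip-H)@ey; lat=((tip-H)@ex)*1000-lx; z=(tip[2]-.064)*1000-lz
a=np.radians(-172);x=np.array([0,0,-1.]);y=np.array([np.cos(a),np.sin(a),0]);G=np.c_[x,y,np.cross(x,y)]
rv=R.from_matrix(T[:3,:3].T@G).as_rotvec()
# correction to TCP so that, after rotation correction, tip on axis
tcp=(T[:3,3]-H); lt=(tcp@ex)*1000-lx; zt=(T[2,3]-.0282)*1000-lz
print(f"t {s['t']:.2f} tip_past_face {st*1000:.1f} tiplat {lat:.2f} tipz {z:.2f} | tcplat {lt:.2f} tcpz {zt:.2f} | F ex {s['force']@ex:.1f} ey {s['force']@ey:.1f} z {s['force'][2]:.1f} M {s['moment']} w {s['width']:.4f}")
d=-(lt*ex/1000+np.array([0,0,zt/1000]))
print('units shift',T[:3,:3].T@d/.04,'turn',rv/np.radians(4))
E
python3 ins.py
```

```text
t 17.95 tip_past_face -44.0 tiplat 0.49 tipz 4.66 | tcplat 0.06 tcpz 4.76 | F ex 0.7 ey -0.2 z -1.2 M [-0.0011 -0.0613  0.0028] w 0.0198
units shift [0.119  0.0018 0.0001] turn [-0.0567 -0.0118  0.0248]
```

>>> carry_out(
  deltas=[
    [0.12, 0, 0.3, -0.06, 0, 0],
    [0, 0, 0.3, 0, 0, 0],
    [0, 0, 0, 0, 0, 0],
  ],
)

```text
t: 18.25
eef_pos: [0.5654, -0.065, 0.0297]
ee_rot: [-1.747, 1.566, -0.037]
force: [0.3, -0.5, -0.9]
width: 0.0195
```

```bash
python3 ins.py
```

```text
t 18.25 tip_past_face -18.9 tiplat 1.35 tipz 1.44 | tcplat 1.43 tcpz 1.55 | F ex 0.2 ey -0.5 z -0.9 M [ 0.0291 -0.0806 -0.0349] w 0.0195
units shift [0.0385 0.036  0.    ] turn [-0.011  -0.0126  0.0706]
```

>>> carry_out(
  deltas=[
    [0.04, 0.036, 0.15, -0.01, -0.01, 0.07],
    [0, 0, 0.1, 0, 0, 0],
    [0, 0, 0, 0, 0, 0],
  ],
)

```text
t: 18.55
eef_pos: [0.5629, -0.0531, 0.0292]
ee_rot: [-1.595, 1.569, 0.117]
force: [0.0, 0.1, -1.4]
width: 0.0195
```

```bash
python3 ins.py
```

```text
t 18.55 tip_past_face -6.9 tiplat 0.29 tipz 0.95 | tcplat 0.58 tcpz 0.95 | F ex 0.1 ey 0.1 z -1.4 M [-0.0141 -0.0673 -0.0286] w 0.0195
units shift [0.0238 0.0145 0.    ] turn [ 0.0274 -0.0005  0.0206]
```

>>> carry_out(
  deltas=[
    [0.03, 0.015, 0.02, 0.02, 0, 0.02],
    [0, 0, 0, 0, 0, 0],
  ],
)

```text
t: 18.75
eef_pos: [0.5622, -0.0521, 0.0281]
ee_rot: [-1.678, 1.571, 0.034]
force: [-0.1, 0.5, -1.8]
width: 0.0193
```

```bash
python3 ins.py; python3 - <<'E'
from h import *
s,f=shot('scene','s19');crop(f,150,130,270,230,6,'c21')
E
```

```text
t 18.75 tip_past_face -5.8 tiplat -0.06 tipz -0.14 | tcplat 0.07 tcpz -0.14 | F ex 0.0 ey 0.5 z -1.8 M [-0.0055 -0.0108 -0.027 ] w 0.0193
units shift [-0.0034  0.0017  0.    ] turn [ 0.0132 -0.0004  0.0038]
```

View pics/c21.png

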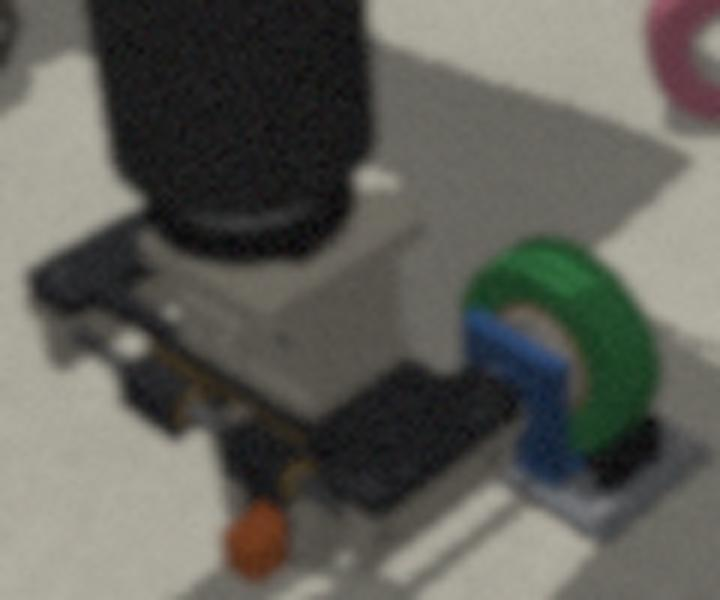

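Aligned on the nominal axis. I'll advance in about 1 mm rows, watching the force.

>>> carry_out(
  deltas=[
    [0, 0, 0.03, 0, 0, 0],
    [0, 0, 0.03, 0, 0, 0],
    [0, 0, 0.03, 0, 0, 0],
  ],
)

```text
t: 19.1
eef_pos: [0.5618, -0.049, 0.028]
ee_rot: [-2.067, 1.571, -0.357]
force: [-0.7, -0.7, -1.6]
width: 0.0193
```

```bash
python3 ins.py
```

```text
t 19.10 tip_past_face -2.6 tiplat 0.05 tipz -0.19 | tcplat 0.05 tcpz -0.18 | F ex -0.8 ey -0.6 z -1.6 M [-0.007   0.0076  0.0172] w 0.0193
units shift [-0.0045  0.0013 -0.    ] turn [-0.0007 -0.0017  0.0032]
```

>>> carry_out(
  deltas=[
    [-0.005, 0, 0.03, 0, 0, 0],
    [0, 0, 0.03, 0, 0, 0],
    [0, 0, 0.03, 0, 0, 0],
  ],
)

```text
t: 19.4
eef_pos: [0.5612, -0.0452, 0.0282]
ee_rot: [-2.255, 1.571, -0.545]
force: [0.4, 1.1, -1.7]
width: 0.0194
```

```bash
python3 ins.py
```

```text
t 19.40 tip_past_face 1.2 tiplat 0.07 tipz 0.00 | tcplat 0.05 tcpz 0.02 | F ex 0.6 ey 1.0 z -1.7 M [-0.0439 -0.056   0.0002] w 0.0194
units shift [ 0.0006  0.0014 -0.    ] turn [-0.003  -0.0024  0.003 ]
```

>>> carry_out(
  deltas=[
    [0, 0, 0.03, 0, 0, 0],
    [0, 0, 0.03, 0, 0, 0],
  ],
)

```text
t: 19.6
eef_pos: [0.5609, -0.0426, 0.0282]
ee_rot: [-2.156, 1.571, -0.446]
force: [0.1, 0.3, -2.0]
width: 0.0198
```

```bash
python3 ins.py
```

```text
t 19.60 tip_past_face 3.9 tiplat 0.05 tipz 0.01 | tcplat 0.04 tcpz 0.03 | F ex 0.1 ey 0.3 z -2.0 M [ 0.019  -0.0747 -0.037 ] w 0.0198
units shift [ 0.0006  0.001  -0.    ] turn [-0.0026 -0.0018  0.0027]
```

>>> carry_out(
  deltas=[
    [0, 0, 0.03, 0, 0, 0],
    [0, 0, 0.03, 0, 0, 0],
  ],
)

```text
t: 19.8
eef_pos: [0.5605, -0.04, 0.0282]
ee_rot: [-2.207, 1.571, -0.497]
force: [0.3, -0.2, -1.6]
width: 0.0198
```

```bash
python3 ins.py
```

```text
t 19.80 tip_past_face 6.5 tiplat 0.05 tipz 0.00 | tcplat 0.03 tcpz 0.02 | F ex 0.2 ey -0.3 z -1.6 M [ 0.032  -0.0821 -0.0129] w 0.0198
units shift [ 0.0005  0.0009 -0.    ] turn [-0.0021 -0.002   0.0027]
```

>>> carry_out(
  deltas=[
    [0, 0, 0.03, 0, 0, 0],
    [0, 0, 0.03, 0, 0, 0],
    [0, 0, 0.03, 0, 0, 0],
  ],
)

```text
t: 20.1
eef_pos: [0.5599, -0.036, 0.0283]
ee_rot: [-2.123, 1.571, -0.413]
force: [-0.0, -0.0, -1.3]
width: 0.0196
```

```bash
python3 ins.py; python3 - <<'E'
from h import *
s,f=shot('scene','s20');crop(f,150,130,270,230,6,'c21')
E
```

```text
t 20.10 tip_past_face 10.4 tiplat 0.05 tipz 0.04 | tcplat 0.04 tcpz 0.06 | F ex -0.0 ey -0.0 z -1.3 M [ 0.02   -0.0193 -0.0075] w 0.0196
units shift [0.0014 0.0011 0.    ] turn [-0.0015 -0.0018  0.0029]
```

View pics/c21.png

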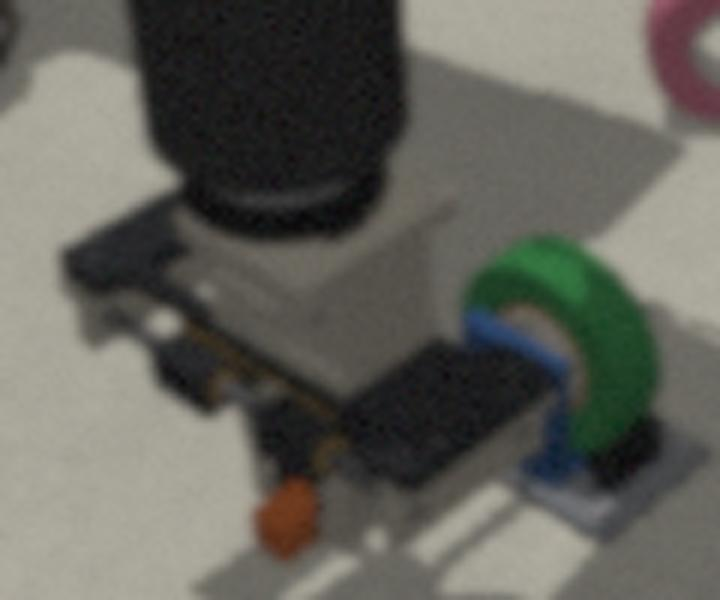

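No contact force at all, so it looks like it went into the hole. Carrying on.

>>> carry_out(
  deltas=[
    [0, 0, 0.05, 0, 0, 0],
    [0, 0, 0.05, 0, 0, 0],
    [0, 0, 0.05, 0, 0, 0],
  ],
)

```text
t: 20.45
eef_pos: [0.5591, -0.0297, 0.0282]
ee_rot: [-2.101, 1.571, -0.391]
force: [-0.1, -0.3, -1.1]
width: 0.02
```

```bash
python3 ins.py
```

```text
t 20.45 tip_past_face 16.9 tiplat 0.08 tipz 0.01 | tcplat 0.06 tcpz 0.03 | F ex -0.1 ey -0.3 z -1.1 M [-0.0045 -0.1024 -0.0287] w 0.0200
units shift [ 0.0007  0.0014 -0.    ] turn [-0.0034 -0.0019  0.0032]
```

>>> carry_out(
  deltas=[
    [0, 0, 0.07, 0, 0, 0],
    [0, 0, 0.07, 0, 0, 0],
    [0, 0, 0.07, 0, 0, 0],
  ],
)

```text
t: 20.75
eef_pos: [0.5578, -0.0206, 0.0282]
ee_rot: [-1.843, 1.571, -0.133]
force: [0.1, 1.2, -1.4]
width: 0.0197
```

```bash
python3 ins.py
```

```text
t 20.75 tip_past_face 26.0 tiplat 0.11 tipz 0.04 | tcplat 0.07 tcpz 0.05 | F ex 0.2 ey 1.1 z -1.4 M [ 0.0211 -0.0421  0.0123] w 0.0197
units shift [ 0.0012  0.0017 -0.    ] turn [-0.0056 -0.0011  0.004 ]
```

>>> carry_out(
  deltas=[
    [0, 0.002, 0.08, 0, 0, 0],
    [0, 0.002, 0.08, 0, 0, 0],
    [0, 0, 0.08, 0, 0, 0],
    [0, 0, 0.08, 0, 0, 0],
  ],
)

```text
t: 21.15
eef_pos: [0.5557, -0.0067, 0.0283]
ee_rot: [-1.973, 1.571, -0.263]
force: [-0.5, 0.1, -1.6]
width: 0.0198
```

```bash
python3 ins.py
```

```text
t 21.15 tip_past_face 40.1 tiplat -0.10 tipz 0.04 | tcplat -0.11 tcpz 0.05 | F ex -0.5 ey 0.2 z -1.6 M [-0.0083 -0.061  -0.0168] w 0.0198
units shift [ 0.0013 -0.0028  0.    ] turn [-0.0021 -0.0016  0.0037]
```

>>> carry_out(
  deltas=[
    [0, 0, 0.03, 0, 0, 0],
    [0, 0, 0.03, 0, 0, 0],
    [0, 0, 0.03, 0, 0, 0],
  ],
)

```text
t: 21.45
eef_pos: [0.5551, -0.0025, 0.0283]
ee_rot: [-1.858, 1.57, -0.147]
force: [0.5, -0.7, -1.9]
width: 0.0198
```

```bash
python3 ins.py
```

```text
t 21.45 tip_past_face 44.4 tiplat -0.12 tipz 0.08 | tcplat -0.06 tcpz 0.09 | F ex 0.4 ey -0.7 z -1.9 M [ 0.0334 -0.0483 -0.0118] w 0.0198
units shift [ 0.0022 -0.0015 -0.    ] turn [ 0.0051 -0.0014  0.0048]
```

>>> carry_out(
  deltas=[
    [0.003, -0.003, 0.03, 0, 0, 0],
    [0, 0, 0.03, 0, 0, 0],
    [0, 0, 0.03, 0, 0, 0],
  ],
)

```text
t: 21.75
eef_pos: [0.5547, 0.0012, 0.0281]
ee_rot: [-2.015, 1.57, -0.304]
force: [1.2, 0.8, -2.0]
width: 0.0198
```

>>> carry_out(
  deltas=[
    [0, 0, 0.03, 0, 0, 0],
    [0, 0, 0.03, 0, 0, 0],
  ],
)

```text
t: 21.95
eef_pos: [0.5543, 0.0037, 0.0281]
ee_rot: [-2.175, 1.571, -0.465]
force: [-0.5, 0.4, -1.4]
width: 0.0198
```

```bash
python3 ins.py
```

```text
t 21.95 tip_past_face 50.6 tiplat 0.01 tipz -0.09 | tcplat 0.00 tcpz -0.07 | F ex -0.4 ey 0.5 z -1.4 M [-0.0427 -0.0452  0.0356] w 0.0198
units shift [-0.0018  0.0001 -0.    ] turn [-0.0013 -0.0021  0.003 ]
```

>>> carry_out(
  deltas=[
    [-0.002, 0, 0.03, 0, 0, 0],
    [0, 0, 0.03, 0, 0, 0],
    [0, 0, 0.03, 0, 0, 0],
  ],
)

```text
t: 22.25
eef_pos: [0.5538, 0.0076, 0.0282]
ee_rot: [-2.033, 1.571, -0.323]
force: [0.1, 0.1, -1.6]
width: 0.0199
```

>>> carry_out(
  deltas=[
    [0, 0, 0.03, 0, 0, 0],
    [0, 0, 0.03, 0, 0, 0],
  ],
)

```text
t: 22.45
eef_pos: [0.5534, 0.0102, 0.0282]
ee_rot: [-2.016, 1.571, -0.306]
force: [-0.3, -0.4, -1.6]
width: 0.0198
```

```bash
python3 ins.py; python3 - <<'E'
from h import *
s,f=shot('scene','s21');crop(f,150,130,270,230,6,'c21')
E
```

```text
t 22.45 tip_past_face 57.1 tiplat 0.02 tipz 0.00 | tcplat 0.00 tcpz 0.01 | F ex -0.3 ey -0.3 z -1.6 M [ 0.0004 -0.0787 -0.0021] w 0.0198
units shift [0.0004 0.0001 0.    ] turn [-0.0026 -0.0016  0.0034]
```

View pics/c21.png

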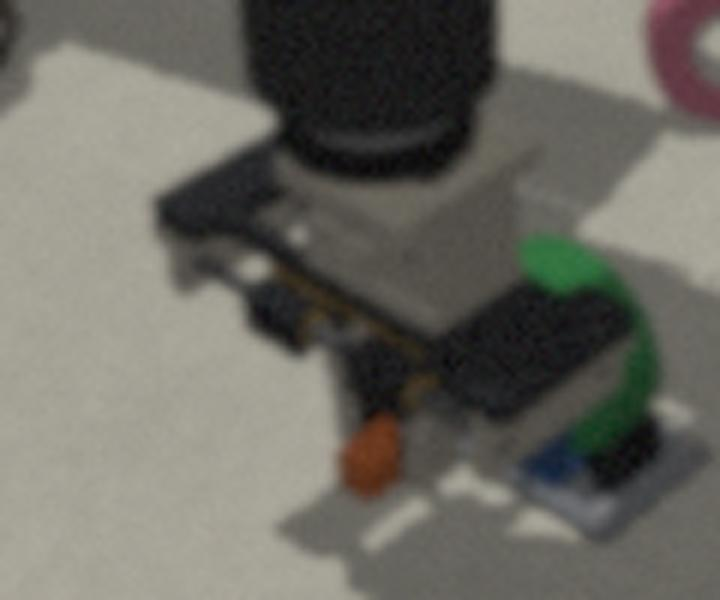

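>>> carry_out(
  deltas=[
    [0, 0, 0.06, 0, 0, 0],
    [0, 0, 0.06, 0, 0, 0],
    [0, 0, 0.06, 0, 0, 0],
  ],
)

```text
t: 22.8
eef_pos: [0.5523, 0.0178, 0.0282]
ee_rot: [-1.904, 1.571, -0.194]
force: [0.1, -0.2, -0.8]
width: 0.0199
```

```bash
python3 ins.py
```

```text
t 22.80 tip_past_face 64.8 tiplat 0.05 tipz -0.01 | tcplat 0.02 tcpz 0.01 | F ex 0.0 ey -0.2 z -0.8 M [ 0.0306 -0.0772  0.0385] w 0.0199
units shift [ 0.0001  0.0004 -0.    ] turn [-0.0053 -0.0013  0.0038]
```

>>> carry_out(
  deltas=[
    [0, 0, 0.06, 0, 0, 0],
    [0, 0, 0.06, 0, 0, 0],
    [0, 0, 0.06, 0, 0, 0],
  ],
)

```text
t: 23.1
eef_pos: [0.5512, 0.0257, 0.0282]
ee_rot: [-1.802, 1.57, -0.092]
force: [0.7, 0.0, -1.3]
width: 0.0199
```

```bash
python3 ins.py
```

```text
t 23.10 tip_past_face 72.8 tiplat 0.04 tipz 0.01 | tcplat 0.02 tcpz 0.01 | F ex 0.7 ey -0.1 z -1.3 M [ 0.0145 -0.0671  0.0393] w 0.0199
units shift [ 0.0003  0.0005 -0.    ] turn [-0.0038 -0.001   0.0043]
```

>>> carry_out(
  deltas=[
    [0, 0, 0.06, 0, 0, 0],
    [0, 0, 0.05, 0, 0, 0],
    [0, 0, 0.04, 0, 0, 0],
    [0, 0, 0.03, 0, 0, 0],
  ],
)

```text
t: 23.5
eef_pos: [0.5502, 0.0337, 0.0282]
ee_rot: [-1.835, 1.57, -0.124]
force: [1.2, -1.3, -1.2]
width: 0.0197
```

```bash
python3 ins.py;python3 - <<'E'
from h import *
s,f=shot('scene','s22');crop(f,150,130,270,230,6,'c21')
s,f=shot('wrist','w22');shot('top','t22')
E
```

```text
t 23.50 tip_past_face 80.9 tiplat 0.03 tipz 0.02 | tcplat 0.05 tcpz 0.03 | F ex 1.0 ey -1.5 z -1.2 M [-0.0263 -0.0808 -0.0327] w 0.0197
units shift [0.0007 0.0013 0.    ] turn [ 0.0009 -0.0012  0.0043]
```

View pics/w22.png

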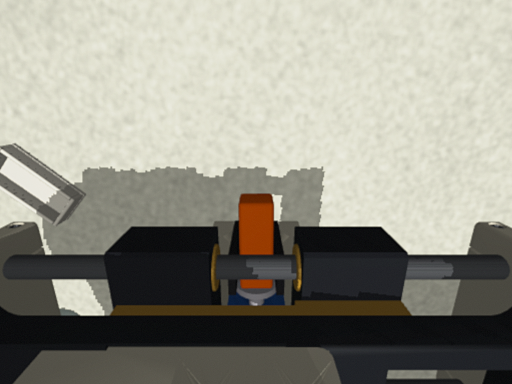

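View pics/c21.png

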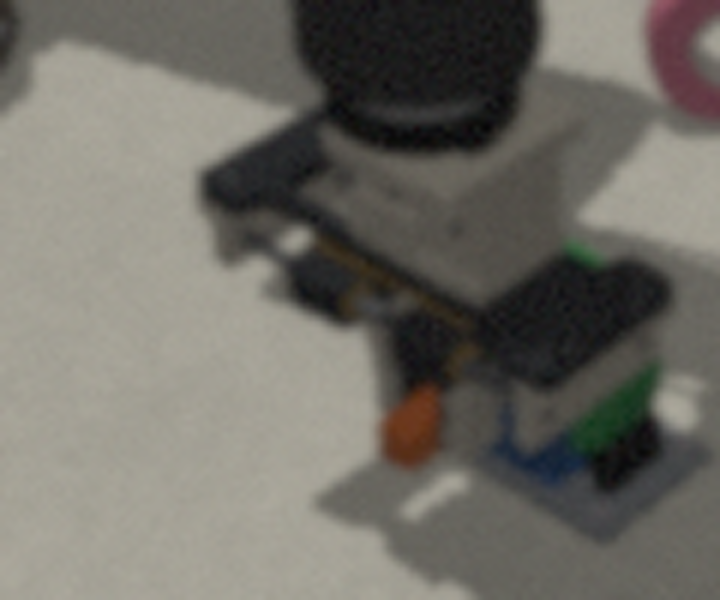

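View pics/t22.png

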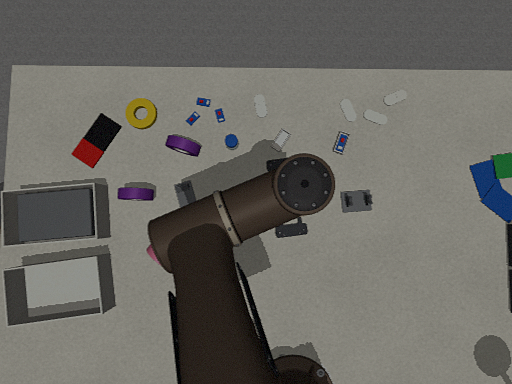

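The wrist view shows the grip unmoved in the fingers (u 239–273) and the blue ear just ahead of the collar. Going on gently until the collar meets the ear.

>>> carry_out(
  deltas=[
    [0, 0, 0.03, 0, 0, 0],
    [0, 0, 0.03, 0, 0, 0],
    [0, 0, 0.03, 0, 0, 0],
  ],
)

```text
t: 23.95
eef_pos: [0.5496, 0.0372, 0.0282]
ee_rot: [-1.907, 1.57, -0.197]
force: [0.2, 0.2, -1.4]
width: 0.0198
```

>>> carry_out(
  deltas=[
    [0, 0, 0.025, 0, 0, 0],
    [0, 0, 0.025, 0, 0, 0],
  ],
)

```text
t: 24.15
eef_pos: [0.5493, 0.0393, 0.0282]
ee_rot: [-1.967, 1.571, -0.257]
force: [0.3, 0.3, -2.2]
width: 0.0197
```

```bash
python3 ins.py
```

```text
t 24.15 tip_past_face 86.5 tiplat 0.04 tipz 0.01 | tcplat 0.00 tcpz 0.03 | F ex 0.4 ey 0.3 z -2.2 M [-0.0384  0.0209  0.0074] w 0.0197
units shift [0.0006 0.     0.    ] turn [-0.0057 -0.0016  0.0038]
```

>>> carry_out(
  deltas=[
    [0, 0, 0.025, 0, 0, 0],
    [0, 0, 0.025, 0, 0, 0],
  ],
)

```text
t: 24.35
eef_pos: [0.549, 0.0415, 0.0282]
ee_rot: [-2.008, 1.571, -0.298]
force: [0.3, 0.3, -2.5]
width: 0.0198
```

>>> carry_out(
  deltas=[
    [0, 0, 0.025, 0, 0, 0],
  ],
)

```text
t: 24.45
eef_pos: [0.5489, 0.0426, 0.0282]
ee_rot: [-1.986, 1.571, -0.276]
force: [0.6, -0.1, -1.1]
width: 0.0197
```

>>> carry_out(
  deltas=[
    [0, 0, 0.02, 0, 0, 0],
  ],
)

```text
t: 24.55
eef_pos: [0.5487, 0.0435, 0.0282]
ee_rot: [-1.959, 1.571, -0.249]
force: [0.4, -0.6, -1.5]
width: 0.0198
```

```bash
python3 ins.py
```

```text
t 24.55 tip_past_face 90.7 tiplat 0.03 tipz -0.00 | tcplat 0.00 tcpz 0.01 | F ex 0.3 ey -0.7 z -1.5 M [-0.0101 -0.1073  0.0417] w 0.0198
units shift [0.0002 0.0001 0.    ] turn [-0.0045 -0.0014  0.0035]
```

>>> carry_out(
  deltas=[
    [0, 0, 0.02, 0, 0, 0],
  ],
)

```text
t: 24.65
eef_pos: [0.5486, 0.0443, 0.0282]
ee_rot: [-1.937, 1.57, -0.227]
force: [-0.2, -0.6, -1.4]
width: 0.0196
```

>>> carry_out(
  deltas=[
    [0, 0, 0.02, 0, 0, 0],
  ],
)

```text
t: 24.75
eef_pos: [0.5485, 0.0445, 0.0282]
ee_rot: [2.95, 1.57, -1.623]
force: [2.2, -7.6, -2.1]
width: 0.0197
```

>>> carry_out(
  deltas=[
    [0, 0, 0.02, 0, 0, 0],
  ],
)

```text
t: 24.85
eef_pos: [0.5485, 0.0445, 0.0283]
ee_rot: [2.986, 1.569, -1.587]
force: [2.3, -7.0, -3.6]
width: 0.0196
```

```bash
python3 ins.py;python3 - <<'E'
from h import *
s,f=shot('wrist','w23');crop(f,190,180,320,320,5,'c24')
E
```

```text
t 24.85 tip_past_face 91.9 tiplat -0.07 tipz -0.12 | tcplat -0.10 tcpz 0.14 | F ex 1.3 ey -7.2 z -3.6 M [-2.5935 -1.1427 -0.1334] w 0.0196
units shift [ 0.0036 -0.0025  0.    ] turn [-0.0015 -0.0308 -0.0048]
```

View pics/c24.png

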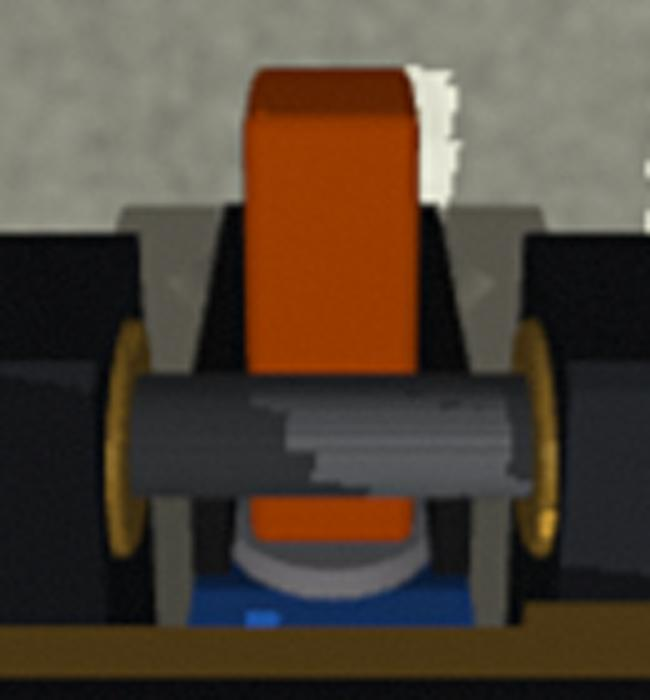

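The collar touches the ear: −7 N along the axis at a nominal 91.9 mm. Releasing.

>>> carry_out(
  deltas=[
    [0, 0, 0, 0, 0, 0],
    [0, 0, 0, 0, 0, 0],
    [0, 0, 0, 0, 0, 0],
    [0, 0, 0, 0, 0, 0],
  ],
  hand=0.4,
)

```text
t: 25.3
eef_pos: [0.5491, 0.0448, 0.0288]
ee_rot: [-2.635, 1.569, -0.925]
force: [-0.8, 0.4, -0.1]
width: 0.0462
```

```bash
python3 ins.py;python3 - <<'E'
from h import *
s,f=shot('wrist','w24');crop(f,190,180,320,320,5,'c24')
E
```

```text
t 25.30 tip_past_face 92.0 tiplat 0.57 tipz 0.38 | tcplat 0.58 tcpz 0.60 | F ex -0.7 ey 0.5 z -0.1 M [ 0.0001 -0.0663 -0.0512] w 0.0462
units shift [0.015  0.0144 0.    ] turn [-0.0036 -0.0256  0.0142]
```

View pics/c24.png

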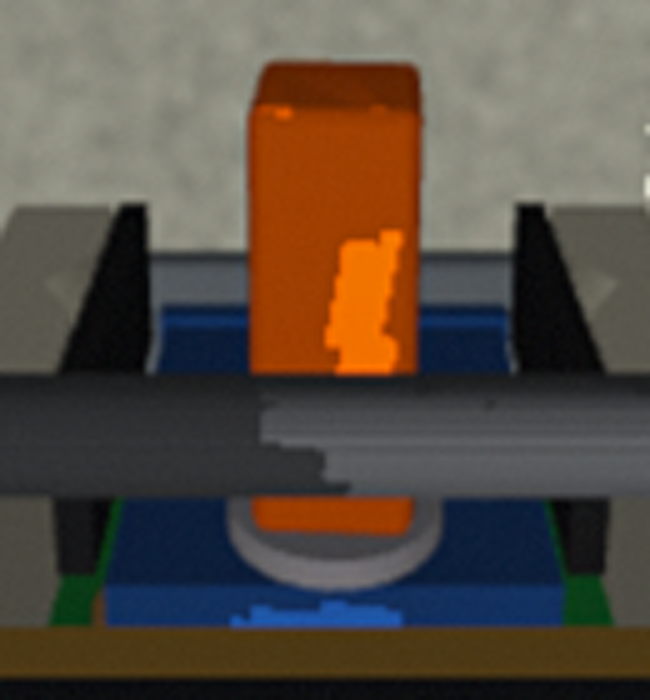

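The spindle is let go and supported, with its collar against the ear. Raising the gripper clear.

>>> carry_out(
  deltas=[
    [-0.3, 0, 0, 0, 0, 0],
    [-0.5, 0, 0, 0, 0, 0],
    [-0.7, 0, 0, 0, 0, 0],
    [-0.8, 0, 0, 0, 0, 0],
    [-0.8, 0, 0, 0, 0, 0],
  ],
)

```text
t: 25.85
eef_pos: [0.546, 0.0442, 0.1556]
ee_rot: [2.035, 1.562, -2.538]
force: [1.1, -0.5, -0.1]
width: 0.0526
```

>>> carry_out(
  deltas=[
    [-0.3, 0, -0.8, 0, 0, 0],
    [0, 0, -0.8, 0, 0, 0],
    [0, 0, -0.6, 0, 0, 0],
    [0, 0, 0, 0, 0, 0],
    [0, 0, 0, 0, 0, 0],
  ],
)

```text
t: 26.35
eef_pos: [0.5627, -0.0442, 0.1808]
ee_rot: [-1.858, 1.562, -0.145]
force: [-0.3, 0.1, -0.2]
width: 0.0526
```

```bash
python3 - <<'E'
from h import *
s,f=shot('scene','s25');crop(f,170,120,290,220,6,'c25')
s,f=shot('wrist','w25');print(s['t'],s['eef_pos'],s['force']);crop(f,160,150,350,260,4,'c26')
E
```

```text
26.4 [ 0.5627 -0.044   0.1809] [ 0.9146 -0.1215 -0.018 ]
```

View pics/c25.png

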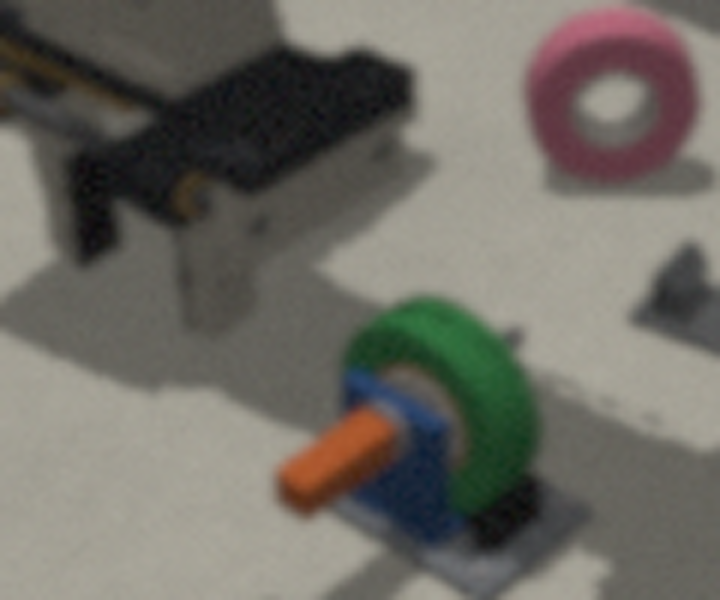

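View pics/c26.png

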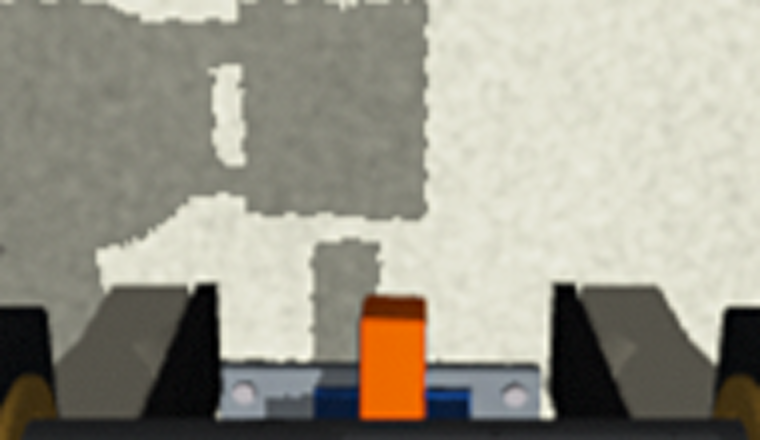

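The scene view shows the reel seated, the collar at the near ear (400,430) and the tip sticking out beyond the far ear (512,337). One closer look from above at the collar gap.

>>> carry_out(
  deltas=[
    [-0.3, 0, -0.7, 0, 0, 0],
    [-0.3, 0, -0.7, 0, 0, 0],
    [0, 0, 0, 0, 0, 0],
    [0, 0, 0, 0, 0, 0],
  ],
)

```text
t: 26.85
eef_pos: [0.5702, -0.097, 0.2052]
ee_rot: [-1.892, 1.564, -0.172]
force: [1.2, 0.9, -0.5]
width: 0.0522
```

```bash
python3 - <<'E'
from h import *
s,f=shot('wrist','w26');print(s['t'],s['eef_pos'],s['qd'])
s,f=shot('top','t26');crop(f,220,165,310,240,8,'c27')
E
```

```text
26.85 [ 0.5702 -0.097   0.2052] [-0.0063 -0.0021  0.0141  0.0075 -0.0096  0.0084]
```

View pics/c27.png

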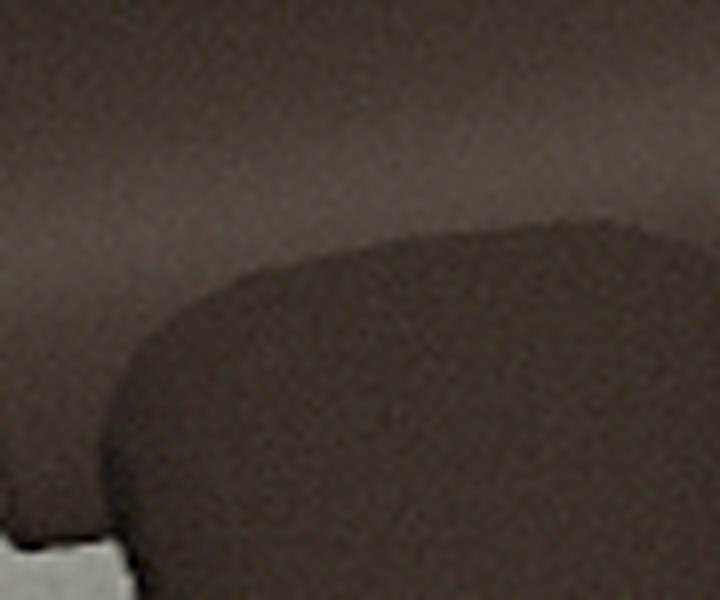

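View pics/t26.png

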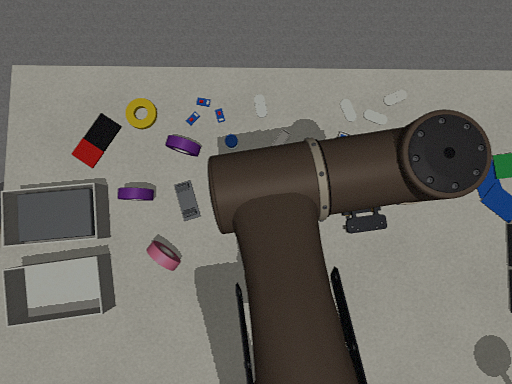

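The arm hides the stand in the top view, so I'll look with the wrist camera from straight above instead.

>>> carry_out(
  deltas=[
    [-0.4, 0, 0.9, 0, 0, 0],
    [0, 0, 0.9, 0, 0, 0],
    [0, 0, 0.9, 0, 0, 0],
    [0, 0, 0.9, 0, 0, 0],
    [0, 0, 0.9, 0, 0, 0],
  ],
)

```text
t: 27.45
eef_pos: [0.5403, 0.0873, 0.2188]
ee_rot: [-2.362, 1.567, -0.643]
force: [1.3, 0.5, 0.4]
width: 0.0524
```

>>> carry_out(
  deltas=[
    [0, 0, 0.7, 0, 0, 0],
    [0, 0, 0, 0, 0, 0],
    [0, 0, 0, 0, 0, 0],
  ],
)

```text
t: 27.75
eef_pos: [0.5335, 0.1225, 0.2178]
ee_rot: [-2.62, 1.568, -0.893]
force: [0.6, -0.6, 0.1]
width: 0.0524
```

```bash
python3 - <<'E'
from h import *
s,f=shot('wrist','w27');print(s['t'],s['eef_pos']);crop(f,170,110,340,230,4,'c28')
E
```

```text
27.75 [0.5335 0.1225 0.2178]
```

View pics/c28.png

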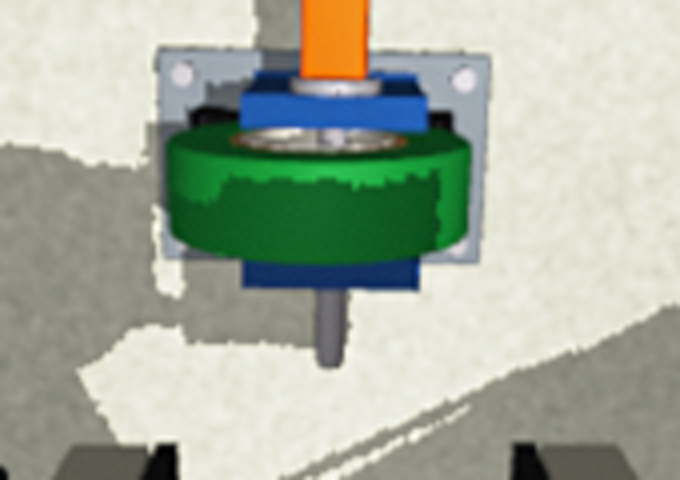

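From above, the collar sits flush on the near ear at about (335,88), the rod runs through the bore, and the tip shows about 30 mm beyond the far ear at (330,365). Handing in.

```bash
python3 -c "
from station import arm
print(arm.job_done())"
```

```text
the job is handed in; nothing more can be done
None
```

The reel is on the pads between the ears, and the spindle is threaded through the near ear, the reel and the far ear and let go. I handed the job in at about 27.8 s; it reports no verdict.

- **Reel:** My first grip closed on nothing. The fingertips appear to be about 25 mm behind the stated TCP, which disagrees with the interface text. I gripped again deeper and set the reel on the pads, with about 17 N pressing on the seat. The pictures show it upright and centred between the ears.
- **Spindle:** I measured the holes in wrist-camera views, which put the ears about 4 mm off the middle along −x. The spindle went in with no noticeable contact force (about 1 N) until the collar met the near ear at about 7 N. Then I let go and backed away.
- **Last checks:** The final wrist picture shows the collar flush on the near ear, the reel between the ears and the tip about 30 mm past the far ear. The gripper was clear of everything.
- **Checks that failed or were not made:** The arm hid the stand in the top camera, so that view could not confirm anything. I did not measure the shells or the jar again. The gripper never went near them, and they looked unmoved in the pictures.

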